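# Dock the coupon tray and load the weld test pieces

### The arm

A 6-joint arm with a two-finger parallel gripper is mounted at the origin on the work surface. World frame = base frame: x ahead of the robot, y to its left, z up, the work surface at z = 0. Lengths are in m, angles in rad, forces in N, time in s.
With the tool pointing down it reaches from about 0.35 to 0.975 m from the base axis. Payload 4.9 kg.
Tool frame: the origin (TCP) lies midway between the tips of the shut fingers; the grasp point (between the pads) lies 19 mm behind it; z points along the fingers, y is the line along which they close (so a half turn about z gives the same grasp; the last joint's range is limited). The gripper opens to 85 mm and grips with 20 to 120 N. Pads are 22 mm wide; open, the fingers measure 114 mm over their backs; the gripper's body (76 mm by 85 mm) begins 54 mm behind the grasp point. The pads swing forward as they close: fully open they stand 13 mm farther back than shut.
Start: joints at [0.984, 0.053, 1.613, -0, 1.476, -0.119], TCP at [0.282, 0.558, 0.231] pointing down, gripper open.
Joint ranges: [-3.01, 3.01], [-1.01, 2.22], [0.06, 2.58], [-1.02, 4.17], [0.09, 2.62], [-3.14, 3.14]. Speed limits (rad/s): [2.57, 2.57, 3.14, 3.14, 3.14, 3.14].

### API

Orientations are given as a rotation vector (axis times angle).
In Python, from station import ctrl gives the robot as it stands.
- The arm moves only by the tool step_arm, never from a script. Its argument "targets" is a list of rows, each an object with "travel": the shift along the world's x, y, z as a fraction of full scale, a list of three; "angular": the turn, a rotation vector about the world's x, y, z as a fraction of full scale, a list of three; "gripper": the opening, from 0 (shut) to 1 (fully open). In form: [{"travel": [x, y, z], "angular": [rx, ry, rz], "gripper": gripper}, ...]. A call has 1 to 10 rows; each row is the pose to reach, as a shift and turn from the pose commanded when the call began; what a row does not reach only later rows make up. Full scale, the value 1, is 0.6 m for a shift and pi/4 rad for a turn. A row lasts 1/10 s, in which the tool goes at most 50 mm and 8.59 degrees, less where a joint would pass 70% of its speed; a pose out of reach is approached as far as the arm can. A call with a number of a shift or a turn outside -1 to 1 is refused whole. A call with a gripper value outside its range is refused whole. The fingers move at their own pace and stop on an object; "squeeze" is the grip in N (left out, the last holds). Time passes only in rows, so rows that repeat a pose let the fingers close. It gives the time, the measured TCP pose, the force, the opening and the grip force at its end, in the units of the state.
- ctrl.get_obs(): the state, without advancing time (a new reading comes with each control period).
- ctrl.get_image(name): name is "scene" or "top"; returns a dict with "img" (480x640x3 uint8, red, green, blue), "fx", "fy", "cx", "cy" (pixels), "rvec" (rotation vector, rad) and "tvec" (3), from world to camera coordinates, as OpenCV has them. Camera axes: x right, y down, z forward; pixel columns grow to the right and rows downward; lengths in m; the calibration is good to about 2 mm. A picture is of the moment at which its call begins. There is no depth.
- ctrl.finish_job(): hands the job in; it is judged then, once.
The state is a dict: "t": time; "q": joint angles; "dq": joint speeds; "effort": joint torques, N m; "tool_pos": TCP position; "tool_rot": TCP orientation; "contact_force": force on the tool from outside, world axes, zero at the start; "wrist_torque": the same for the moment, N m; "opening": finger opening in m; "grip_force": force on a finger pad.
Only numpy, scipy, OpenCV 4.12 (cv2) and the standard library are available. Lean on these libraries where they do the work, as an engineer would, in place of code of your own. Each camera call takes 0.05 s, during which the arm holds its last target. There are 200 camera calls.

### The job

Swing the keeper arm open, turn the aluminium tray end for end and slide it, narrow nose first, under the guide rails until it is fully home against the back stop. Then stand every T-shaped weld test piece that lies on the table flat in a bay of its own on the tray, centred on the bay between its end stops with the web along the tray, and finally swing the keeper shut behind the tray. Leave the scrap angle and the hand tools where they are.

Things in the scene. Friction and masses are not known exactly. Their poses are not given: they have to be found in the camera images.
- dock: fixed grey guide-rail dock on the table. Origin: on the table, where the centre of the fully docked tray comes; x = insertion direction (mouth to back stop), z up. The docked tray's axes match the dock's. Two rails along x from x = -50 to 95 mm, inner faces at y = +-81 mm; lips above reach in to y = +-73 mm, underside 11 mm, top 15.5 mm high: the tray must be slid in flat on the bare table
- dock_mouth (a point): middle of the dock's open mouth on the table, dock (-87, 0, 0) mm; from x = -87 to -50 mm the side guides flare outward, 15 mm high, without lips
- dock_stop (a point): middle of the foot of the back stop's face, dock (95, 0, 0) mm; the stop is 22 mm high and the docked tray's nose touches it
- keeper (a joint): angle (rad) of the keeper, a flat steel arm 10 to 20 mm above the table on a vertical pivot at dock (-115, 128) mm, with an upright knob. 0 = shut: arm along dock -y, behind the docked tray's tail. Grows as the knob swings toward dock -x; 1.75 = end stop, clear of the tray's way (below about 1.4 it is in the way). Stays where left; moving the knob takes about 2 N
- keeper_knob (a point): top centre of the keeper's black round knob, 14 mm diameter, 42 mm tall, top 62 mm above the table; at dock (-115 - 80 sin a, 128 - 80 cos a) mm for keeper angle a
- tray: loose aluminium tray, 0.5 to 0.8 kg. Origin: centre of underside; nose +x, tail -x, z up. Plate 190 (x) x 156 (y) x 6 mm; upright tail plate 210 wide, 8 thick, 25 mm high, too wide for the rails; centre fin to carry it by, 70 mm along x, 10 thick, top 48 mm above the underside. Stop bars 6 mm high across it at x = -85, 0, 85 mm. Starts right of the dock, tail toward the dock
- nose (a point): middle of the tray's nose edge, tray (95, 0, 3) mm
- bay0 (a point): centre of a loading bay, on top of the tray's plate (6 mm above its underside): nose end, +y side; bays lie at tray x = +-43, y = +-38 mm. The stops at a bay's two ends are 78 mm apart for the 70 mm length of a test piece (web along tray x); across (tray y) it is open and the piece is centred by eye
- bay1 (a point): centre of a loading bay, on top of the tray's plate (6 mm above its underside): nose end, -y side; bays lie at tray x = +-43, y = +-38 mm. The stops at a bay's two ends are 78 mm apart for the 70 mm length of a test piece (web along tray x); across (tray y) it is open and the piece is centred by eye
- bay2 (a point): centre of a loading bay, on top of the tray's plate (6 mm above its underside): tail end, +y side; bays lie at tray x = +-43, y = +-38 mm. The stops at a bay's two ends are 78 mm apart for the 70 mm length of a test piece (web along tray x); across (tray y) it is open and the piece is centred by eye
- bay3 (a point): centre of a loading bay, on top of the tray's plate (6 mm above its underside): tail end, -y side; bays lie at tray x = +-43, y = +-38 mm. The stops at a bay's two ends are 78 mm apart for the 70 mm length of a test piece (web along tray x); across (tray y) it is open and the piece is centred by eye
- coupon0: T-joint weld test piece of dark steel, may be absent: foot plate 70 x 44 x 10 mm, along its 70 mm a central upright web 10 mm thick, top of the web 40 mm above the underside; 0.3 to 0.5 kg. Origin: centre of the underside; x along the web, z up (either way round is the same). Starts on the bare table left of the dock
- coupon1: T-joint weld test piece of dark steel, may be absent: foot plate 70 x 44 x 10 mm, along its 70 mm a central upright web 10 mm thick, top of the web 40 mm above the underside; 0.3 to 0.5 kg. Origin: centre of the underside; x along the web, z up (either way round is the same). Starts on the bare table left of the dock
- coupon2: T-joint weld test piece of dark steel, may be absent: foot plate 70 x 44 x 10 mm, along its 70 mm a central upright web 10 mm thick, top of the web 40 mm above the underside; 0.3 to 0.5 kg. Origin: centre of the underside; x along the web, z up (either way round is the same). Starts on the bare table left of the dock
- coupon3: T-joint weld test piece of dark steel, may be absent: foot plate 70 x 44 x 10 mm, along its 70 mm a central upright web 10 mm thick, top of the web 40 mm above the underside; 0.3 to 0.5 kg. Origin: centre of the underside; x along the web, z up (either way round is the same). Starts on the bare table left of the dock
- hammer: bystander: hammer, 260 mm long, lying beyond the dock; origin near its middle
- scrap: bystander: L-shaped scrap angle 90 x 50 x 51 mm, beyond the test pieces; unlike them its upright stands on the edge of its foot
- pincers: bystander: pincers with red handles, 190 mm long, beyond the dock's mouth
There are look-alikes about, which are no part of the job. Leave any green or yellow look-alike of the coupon0 alone.

How it is judged:
By the outcome, as a careful person would: the job done as asked, in the order asked, and still so for the second after the job is handed in, with the robot touching nothing.
Of coupon0, coupon1, coupon2, coupon3 only 2 to 4 are there at a start; the rules pass over those that are not, and their reading is None.
At some moment in a run one of coupon0, coupon1, coupon2, coupon3 may be knocked a few centimetres aside while the robot is not near it.
Once in a run the grip may slacken for a moment while it holds something.
It also fails if it takes over 210 s, if anything falls off the work surface, if the arm or the gripper's body presses on something with over 40 N, if the wrist force passes 120 N, or if a joint passes its speed limit or range.

## Working session

There is one attempt and no reset: what is moved stays moved. The work goes in short steps, Python scripts to look and compute and a tool call to move; the robot and the scene stay as the last step left them, time stands still between calls to the robot, and variables do not carry over. Pictures are saved under pics/ and viewed, at most 14 in all, crops included, and the job is handed in when it is done.

Besides the shell and the picture viewer there is one more tool, called after "Emit:" as name(argument=value, ...), one argument or row to a line, values as JSON. step_arm: Moves the arm, as the interface text tells. Its arguments: {"type":"object","properties":{"targets":{"type":"array"},"squeeze":{"type":"number"}},"required":["targets"]}

```bash
mkdir -p pics; ls
python3 - <<'E'
from station import ctrl
import cv2,numpy as np,pickle
o=ctrl.get_obs();print(o)
for n in("top","scene"):
    d=ctrl.get_image(n);pickle.dump(d,open(n+"0.pkl","wb"));cv2.imwrite(f"pics/{n}0.png",d["img"][...,::-1])
    R=cv2.Rodrigues(np.array(d["rvec"],float))[0];print(n,d["fx"],d["cx"],d["cy"],-R.T@np.array(d["tvec"]),R.tolist())
E
```

```text
pics
{'t': 0.0, 'q': array([ 9.84038226e-01,  5.33786914e-02,  1.61430290e+00,  9.23611757e-06,
        1.47599261e+00, -1.19018867e-01]), 'dq': array([ 2.04660926e-04,  9.37459720e-05,  6.47770048e-04,  5.18311918e-04,
       -8.22548881e-04, -6.64029757e-04]), 'effort': array([-5.65996088e-04, -3.93687129e+01, -3.70170379e+01, -1.24251210e-04,
        7.03686746e-03, -3.35968565e-06]), 'tool_pos': array([0.28145295, 0.5573408 , 0.23004417]), 'tool_rot': array([-0.72787604, -3.05535885,  0.0030625 ]), 'contact_force': array([-0.33294565,  0.70554043, -0.18950505]), 'wrist_torque': array([ 0.0158345 ,  0.0052894 , -0.01062918]), 'grip_force': 0.0, 'opening': 0.08547104154135184}
top 482.3618487220756 316.32138900874486 239.10414812560833 [0.3637856  0.06228622 1.17661955] [[-0.01549386687263421, -0.9998703841068963, -0.004376651146800914], [-0.9764892633446696, 0.016072509212654018, -0.21496602759551015], [0.2150085083477339, 0.0009430978405523538, -0.9766117201347451]]
scene 467.49220014743304 309.8262454109127 238.29787588679932 [ 1.24868584 -0.31761728  1.04007453] [[0.5026933701938884, 0.8644366509367234, -0.006975104329782877], [0.6828249832655326, -0.40200360778427496, -0.6100353609069329], [-0.5301409414406089, 0.3018979560144919, -0.7923434901371607]]
```

View pics/top0.png

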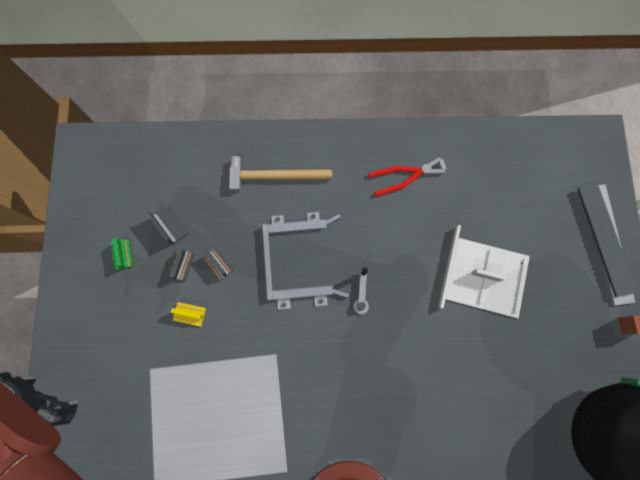

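View pics/scene0.png

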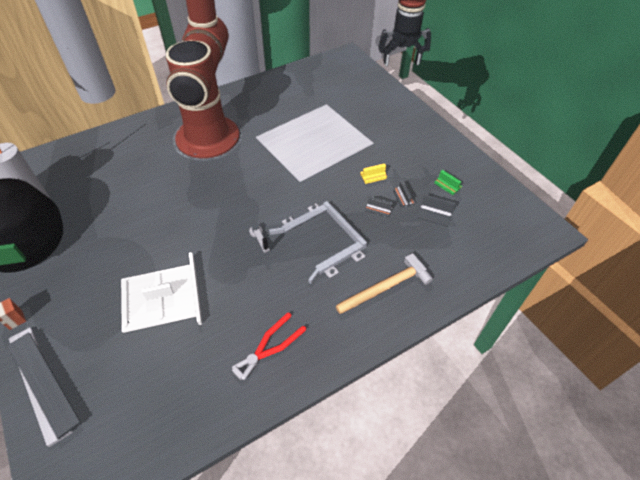

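```bash
cat > h.py <<'E'
import cv2,numpy as np,pickle
from scipy.optimize import least_squares
def cam(d):
    R=cv2.Rodrigues(np.array(d["rvec"],float))[0];return R,np.array(d["tvec"],float).ravel()
def w(d,u,v,z):
    R,t=cam(d);c=-R.T@t;r=R.T@np.array([(u-d["cx"])/d["fx"],(v-d["cy"])/d["fy"],1]);return c+r*(z-c[2])/r[2]
def proj(d,P):
    R,t=cam(d);p=np.asarray(P,float)@R.T+t;return np.c_[p[:,0]/p[:,2]*d["fx"]+d["cx"],p[:,1]/p[:,2]*d["fy"]+d["cy"]]
def place(x,y,a,P):
    P=np.asarray(P,float);c,s=np.cos(a),np.sin(a);return np.c_[x+c*P[:,0]-s*P[:,1],y+s*P[:,0]+c*P[:,1],P[:,2]]
def fit(obs,x0):  # obs: list of (d, local pts (m), pixels)
    f=lambda p:np.concatenate([(proj(d,place(*p,L))-np.asarray(U)).ravel() for d,L,U in obs])
    r=least_squares(f,x0,loss='soft_l1');return r.x,f(r.x).reshape(-1,2)
def crop(d,u0,v0,W,H,s):
    return cv2.resize(np.ascontiguousarray(d["img"][v0:v0+H,u0:u0+W,::-1]),None,fx=s,fy=s,interpolation=cv2.INTER_CUBIC)
E
python3 - <<'E'
from h import *
t=pickle.load(open("top0.pkl","rb"));s=pickle.load(open("scene0.pkl","rb"))
A=crop(t,255,205,125,120,3.2);B=crop(t,435,220,110,120,3.2)
im=np.hstack([A,B])
C=crop(t,105,200,140,135,2.6);D=crop(s,355,155,110,65,3.6)
def pad(i,W):return cv2.copyMakeBorder(i,0,0,0,W-i.shape[1],cv2.BORDER_CONSTANT)
print(im.shape);cv2.imwrite("pics/c1.png",im)
H=max(C.shape[0],D.shape[0]);f=lambda i:cv2.copyMakeBorder(i,0,H-i.shape[0],0,0,cv2.BORDER_CONSTANT)
im=np.hstack([f(C),f(D)]);print(im.shape,C.shape);cv2.imwrite("pics/c2.png",im)
for n,(u,v,z) in dict(stopL=(268,262,0),knob=(365,271,.062),pivot=(361,307,.02),tray=(488,275,.006),cA=(181,264,.04),cB=(218,264,.04)).items(): print(n,w(t,u,v,z).round(3))
E
```

```text
(384, 752, 3)
(351, 760, 3) (351, 364, 3)
stopL [0.567 0.184 0.   ]
knob [ 0.531 -0.049  0.062]
pivot [ 0.451 -0.04   0.02 ]
tray [ 0.525 -0.354  0.006]
cA [0.558 0.388 0.04 ]
cB [0.557 0.299 0.04 ]
```

View pics/c1.png

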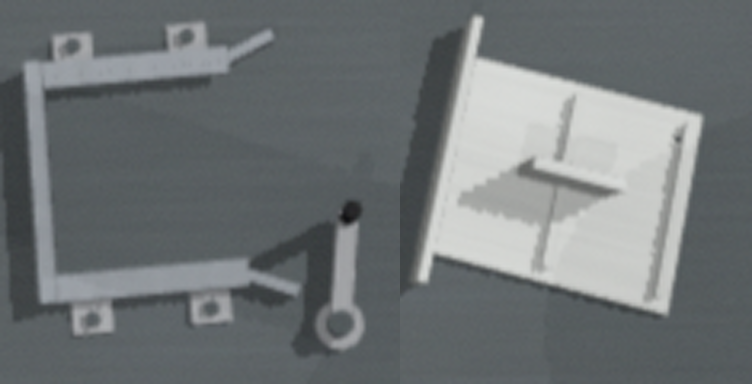

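View pics/c2.png

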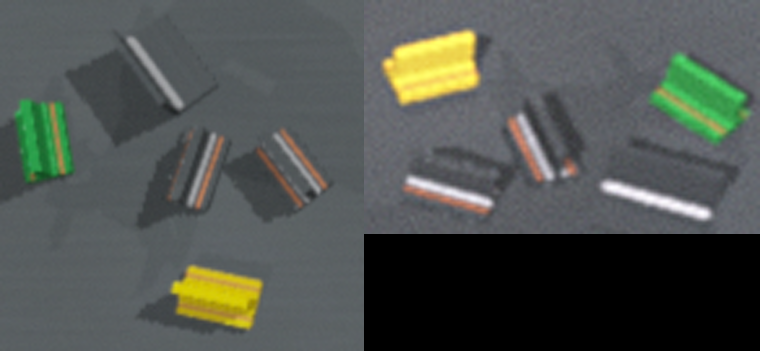

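```bash
cat > m1.py <<'E'
from h import *
t=pickle.load(open("top0.pkl","rb"));s=pickle.load(open("scene0.pkl","rb"))
def px(p,u0,v0,k,ox=0): return [((x-ox+.5)/k-.5+u0,(y+.5)/k-.5+v0) for x,y in p]
mm=lambda L:np.array(L)/1000.
dl=mm([(-50,-73,15.5),(-50,73,15.5),(95,-73,22),(95,73,22),(-115,128,20)])
du=px([(228,70),(248,261),(43,86),(54,272),(339,325)],255,205,3.2)
p,r=fit([(t,dl,du)],[.57,.09,1.57]);print("dock",p.round(4),r.round(1).tolist())
dock=p
k=w(t,*px([(352,209)],255,205,3.2)[0],.062);c,sn=np.cos(p[2]),np.sin(p[2]);dx,dy=k[:2]-p[:2];X,Y=c*dx+sn*dy,-sn*dx+c*dy
print("knob",k,"dock",X,Y,"ang",np.arctan2(-(X+.115),.128-Y), np.hypot(X+.115,Y-.128))
tl=mm([(95,78,6),(95,-78,6),(-35,0,48),(35,0,48)]);tu=px([(702,117),(666,314),(533,162),(625,186)],435,220,3.2,400)
p,r=fit([(t,tl,tu)],[.52,-.35,-1.7]);print("tray",p.round(4),r.round(1).tolist());tray=p
for q in px([(476,16),(422,282)],435,220,3.2,400):
    k=w(t,*q,.025);dx,dy=k[:2]-p[:2];print("tailend local",np.cos(p[2])*dx+np.sin(p[2])*dy,-np.sin(p[2])*dx+np.cos(p[2])*dy)
for n,a,b,sa,sb in(("A",(213,134),(194,207),(550,122),None),("B",(277,136),(314,192),None,None)):
    q=px([a,b],105,200,2.6);e=[w(t,*i,.04) for i in q];m=(e[0]+e[1])/2;v=e[1]-e[0];print(n,m.round(4),np.linalg.norm(v[:2]).round(4),np.arctan2(v[1],v[0]).round(3))
E
python3 m1.py
```

```text
dock [0.5734 0.0829 1.6361] [[0.6, 0.5], [-0.5, -0.6], [-0.3, -0.4], [-0.1, 0.6], [0.3, -0.1]]
knob [ 0.53362572 -0.04820775  0.062     ] dock -0.12818981221029685 0.04827892457704888 ang 0.16396417563789856 0.08080483285506354
tray [ 0.5214 -0.3459 -1.851 ] [[-0.2, -0.1], [-0.1, 0.2], [-0.1, -0.1], [0.5, 0.1]]
tailend local -0.09228557403951862 0.10508122606730405
tailend local -0.09011832285509128 -0.10445484909621197
A [0.5555 0.3827 0.04  ] 0.0691 2.931
B [0.5601 0.2984 0.04  ] 0.0636 -2.549
```

```bash
cat > plan.py <<'E'
import numpy as np
D=np.array([.5734,.0829,1.6361])
def dw(x,y,D=D): c,s=np.cos(D[2]),np.sin(D[2]);return np.array([D[0]+c*x-s*y,D[1]+s*x+c*y])
def knob(a): return dw(-.115-.08*np.sin(a),.128-.08*np.cos(a))
def delta(a,b): # poses (x,y,z,phi deg)->fractions
    a,b=np.array(a),np.array(b);return ((b-a)[:3]/.6).round(4).tolist(),round((b-a)[3]/45,4)
E
python3 - <<'E'
from plan import *
from station import ctrl
k0=knob(.164);print(k0)
print(delta((.282,.558,.231,63.2),(*k0,.14,-144)))
for a in(.164,.5,.8,1.1,1.4,1.6,1.73): print(a,knob(a).round(4),((knob(a)-k0)/.6).round(4))
print("pre",dw(-.2,0))
E
```

```text
[ 0.5327881 -0.0480907]
([0.418, -1.0102, -0.1517], np.float64(-4.6044))
0.164 [ 0.5328 -0.0481] [0. 0.]
0.5 [ 0.5257 -0.0739] [-0.0118 -0.043 ]
0.8 [ 0.5125 -0.0938] [-0.0337 -0.0762]
1.1 [ 0.494 -0.109] [-0.0646 -0.1015]
1.4 [ 0.4719 -0.118 ] [-0.1015 -0.1165]
1.6 [ 0.4561 -0.1202] [-0.1279 -0.1201]
1.73 [ 0.4457 -0.1199] [-0.1452 -0.1196]
pre [ 0.58645145 -0.11667369]
```

Emit:
step_arm(
  targets=[
    {"travel":[0.2,-0.5,0],"angular":[0,0,-1],"gripper":0.5},
    {"travel":[0.2,-0.5,0],"angular":[0,0,-1],"gripper":0.5},
    {"travel":[0.2,-0.5,0],"angular":[0,0,-1],"gripper":0.5},
    {"travel":[0.2,-0.5,0],"angular":[0,0,-1],"gripper":0.5},
    {"travel":[0.2,-0.5,0],"angular":[0,0,-1],"gripper":0.5},
    {"travel":[0.2,-0.5,0],"angular":[0,0,-1],"gripper":0.5},
    {"travel":[0.2,-0.5,0],"angular":[0,0,-1],"gripper":0.5},
    {"travel":[0.2,-0.5,0],"angular":[0,0,-1],"gripper":0.5},
    {"travel":[0.2,-0.5,0],"angular":[0,0,-1],"gripper":0.5},
  ],
  squeeze=25,
)

```text
t: 1.0
tool_pos: [0.4017, 0.2577, 0.231]
tool_rot: [-1.843, -2.543, 0.0]
contact_force: [-0.4, 0.3, 0.8]
opening: 0.0424
grip_force: 0.0
```

Emit:
step_arm(
  targets=[
    {"travel":[0.218,-0.51,0],"angular":[0,0,-1],"gripper":0.5},
    {"travel":[0.218,-0.51,0],"angular":[0,0,-1],"gripper":0.5},
    {"travel":[0.218,-0.51,0],"angular":[0,0,-1],"gripper":0.5},
    {"travel":[0.218,-0.51,0],"angular":[0,0,-1],"gripper":0.5},
    {"travel":[0.218,-0.51,0],"angular":[0,0,-1],"gripper":0.5},
    {"travel":[0.218,-0.51,0],"angular":[0,0,-1],"gripper":0.5},
    {"travel":[0.218,-0.51,0],"angular":[0,0,-1],"gripper":0.5},
    {"travel":[0.218,-0.51,0],"angular":[0,0,-1],"gripper":0.5},
    {"travel":[0.218,-0.51,0],"angular":[0,0,-1],"gripper":0.5},
  ],
)

```text
t: 1.9
tool_pos: [0.5328, -0.0472, 0.2308]
tool_rot: [-2.674, -1.646, 0.001]
contact_force: [0.0, 0.1, 0.3]
opening: 0.0427
grip_force: 0.0
```

Emit:
step_arm(
  targets=[
    {"travel":[0,0,0],"angular":[0,0,-1],"gripper":0.5},
    {"travel":[0,0,0],"angular":[0,0,-1],"gripper":0.5},
    {"travel":[0,0,0],"angular":[0,0,-1],"gripper":0.5},
    {"travel":[0,0,0],"angular":[0,0,-1],"gripper":0.5},
    {"travel":[0,0,0],"angular":[0,0,-1],"gripper":0.5},
    {"travel":[0,0,0],"angular":[0,0,-1],"gripper":0.5},
    {"travel":[0,0,0],"angular":[0,0,-1],"gripper":0.5},
  ],
)

```text
t: 2.6
tool_pos: [0.5323, -0.0459, 0.2312]
tool_rot: [-3.101, -0.502, 0.0]
contact_force: [-0.3, -0.3, -0.2]
opening: 0.0425
grip_force: 0.0
```

Emit:
step_arm(
  targets=[
    {"travel":[0,0,0],"angular":[0,0,-1],"gripper":0.5},
    {"travel":[0,0,0],"angular":[0,0,-1],"gripper":0.5},
    {"travel":[0,0,0],"angular":[0,0,-1],"gripper":0.5},
    {"travel":[0,0,0],"angular":[0,0,-1],"gripper":0.5},
    {"travel":[0,0,0],"angular":[0,0,-1],"gripper":0.5},
    {"travel":[0,0,0],"angular":[0,0,-1],"gripper":0.5},
    {"travel":[0,0,0],"angular":[0,0,-1],"gripper":0.5},
  ],
)

```text
t: 3.3
tool_pos: [0.5324, -0.0468, 0.2312]
tool_rot: [-3.057, 0.724, 0.0]
contact_force: [-0.1, 0.1, -1.2]
opening: 0.0427
grip_force: 0.0
```

Emit:
step_arm(
  targets=[
    {"travel":[0,0,-0.15],"angular":[0,0,-0.6],"gripper":0.5},
    {"travel":[0,0,-0.15],"angular":[0,0,-0.6],"gripper":0.5},
    {"travel":[0,0,-0.15],"angular":[0,0,-0.6],"gripper":0.5},
    {"travel":[0,0,-0.15],"angular":[0,0,-0.6],"gripper":0.5},
    {"travel":[0,0,-0.15],"angular":[0,0,-0.6],"gripper":0.5},
    {"travel":[0,0,-0.15],"angular":[0,0,-0.6],"gripper":0.5},
  ],
)

```text
t: 3.9
tool_pos: [0.5337, -0.0481, 0.143]
tool_rot: [-2.803, 1.417, -0.004]
contact_force: [0.1, -0.0, -0.2]
opening: 0.0428
grip_force: 0.0
```

Emit:
step_arm(
  targets=[
    {"travel":[0,0,-0.06],"angular":[0,0,0],"gripper":0.5},
    {"travel":[0,0,-0.12],"angular":[0,0,0],"gripper":0.5},
    {"travel":[0,0,-0.17],"angular":[0,0,0],"gripper":0.5},
    {"travel":[0,0,-0.183],"angular":[0,0,0],"gripper":0.5},
    {"travel":[0,0,-0.183],"angular":[0,0,0],"gripper":0.1},
    {"travel":[0,0,-0.183],"angular":[0,0,0],"gripper":0.0},
    {"travel":[0,0,-0.183],"angular":[0,0,0],"gripper":0.0},
    {"travel":[0,0,-0.183],"angular":[0,0,0],"gripper":0.0},
    {"travel":[0,0,-0.183],"angular":[0,0,0],"gripper":0.0},
    {"travel":[0,0,-0.183],"angular":[0,0,0],"gripper":0.0},
  ],
  squeeze=25,
)

```text
t: 4.9
tool_pos: [0.5339, -0.0485, 0.0336]
tool_rot: [-2.801, 1.421, -0.004]
contact_force: [-3.6, 0.6, 6.6]
opening: 0.0131
grip_force: 25.1
```

Emit:
step_arm(
  targets=[
    {"travel":[-0.005,-0.022,0],"angular":[0,0,0],"gripper":0},
    {"travel":[-0.012,-0.043,0],"angular":[0,0,0],"gripper":0},
    {"travel":[-0.022,-0.06,0],"angular":[0,0,0],"gripper":0},
    {"travel":[-0.034,-0.076,0],"angular":[0,0,0],"gripper":0},
    {"travel":[-0.049,-0.09,0],"angular":[0,0,0],"gripper":0},
    {"travel":[-0.065,-0.1015,0],"angular":[0,0,0],"gripper":0},
    {"travel":[-0.083,-0.11,0],"angular":[0,0,0],"gripper":0},
    {"travel":[-0.1015,-0.1165,0],"angular":[0,0,0],"gripper":0},
    {"travel":[-0.128,-0.12,0],"angular":[0,0,0],"gripper":0},
    {"travel":[-0.143,-0.12,0],"angular":[0,0,0],"gripper":0},
  ],
)

```text
t: 5.9
tool_pos: [0.4494, -0.1217, 0.034]
tool_rot: [-2.8, 1.423, -0.013]
contact_force: [4.7, -1.1, 3.5]
opening: 0.0127
grip_force: 25.5
```

Emit:
step_arm(
  targets=[
    {"travel":[0,0,0],"angular":[0,0,0],"gripper":0},
    {"travel":[0,0,0],"angular":[0,0,0],"gripper":0},
    {"travel":[0,0,0],"angular":[0,0,0],"gripper":0.4},
    {"travel":[0,0,0],"angular":[0,0,0],"gripper":0.5},
    {"travel":[0,0,0],"angular":[0,0,0],"gripper":0.5},
    {"travel":[0,0,0.06],"angular":[0,0,0],"gripper":0.5},
    {"travel":[0,0,0.13],"angular":[0,0,0],"gripper":0.5},
    {"travel":[0,0,0.2],"angular":[0,0,0],"gripper":0.5},
    {"travel":[0,0,0.2],"angular":[0,0,0],"gripper":0.5},
  ],
)

```text
t: 6.8
tool_pos: [0.4505, -0.1215, 0.1583]
tool_rot: [-2.801, 1.42, -0.019]
contact_force: [1.7, 0.5, 0.4]
opening: 0.0429
grip_force: 0.0
```

Run:
```python
from plan import *
# commanded now
c=(.5328-.0858,-.048-.072,.0312+.12,-143.8)
print(c, delta(c,(.5214,-.3459,.151,np.degrees(-1.851+np.pi/2)-180)))
```

```text
(0.44700000000000006, -0.12, 0.1512, -143.8) ([0.124, -0.3765, -0.0003], np.float64(-1.1612))
```

Emit:
step_arm(
  targets=[
    {"travel":[0.124,-0.3765,0],"angular":[0,0,-0.6],"gripper":0.6},
    {"travel":[0.124,-0.3765,0],"angular":[0,0,-0.6],"gripper":0.6},
    {"travel":[0.124,-0.3765,0],"angular":[0,0,-0.6],"gripper":0.6},
    {"travel":[0.124,-0.3765,0],"angular":[0,0,-0.6],"gripper":0.6},
    {"travel":[0.124,-0.3765,0],"angular":[0,0,-0.6],"gripper":0.6},
    {"travel":[0.124,-0.3765,0],"angular":[0,0,-0.6],"gripper":0.6},
    {"travel":[0.124,-0.3765,0],"angular":[0,0,-0.6],"gripper":0.6},
  ],
)

```text
t: 7.5
tool_pos: [0.5206, -0.3459, 0.1497]
tool_rot: [-2.391, 2.037, 0.005]
contact_force: [0.5, 0.2, -0.2]
opening: 0.0519
grip_force: 0.0
```

Emit:
step_arm(
  targets=[
    {"travel":[0,0,-0.1],"angular":[0,0,-0.56],"gripper":0.6},
    {"travel":[0,0,-0.1],"angular":[0,0,-0.56],"gripper":0.6},
    {"travel":[0,0,-0.1],"angular":[0,0,-0.56],"gripper":0.6},
    {"travel":[0,0,-0.1],"angular":[0,0,-0.56],"gripper":0.6},
    {"travel":[0,0,-0.1],"angular":[0,0,-0.56],"gripper":0.6},
    {"travel":[0,0,-0.1],"angular":[0,0,-0.56],"gripper":0.6},
  ],
)

```text
t: 8.1
tool_pos: [0.5215, -0.3456, 0.0923]
tool_rot: [-1.894, 2.506, -0.002]
contact_force: [-0.1, 0.8, 0.2]
opening: 0.0511
grip_force: 0.0
```

Run:
```python
from station import ctrl
from h import *
o=ctrl.get_obs();print(o["tool_pos"],o["tool_rot"],o["q"],o["contact_force"])
d=ctrl.get_image("top");s=ctrl.get_image("scene");pickle.dump((d,s),open("i1.pkl","wb"))
A=crop(d,255,205,125,130,3.1);B=crop(s,110,220,170,120,2.4)
H=403;f=lambda i:cv2.copyMakeBorder(i,0,H-i.shape[0],0,0,cv2.BORDER_CONSTANT)
cv2.imwrite("pics/c3.png",np.hstack([f(A),f(B)]))
```

```text
[ 0.52154044 -0.34560884  0.09225273] [-1.89381277e+00  2.50623439e+00 -1.71306570e-03] [-7.04128097e-01  1.74209474e-01  1.72296985e+00  5.48951315e-05
  1.24328423e+00  2.71404044e+00] [-0.098265    0.75937759  0.21766487]
```

View pics/c3.png

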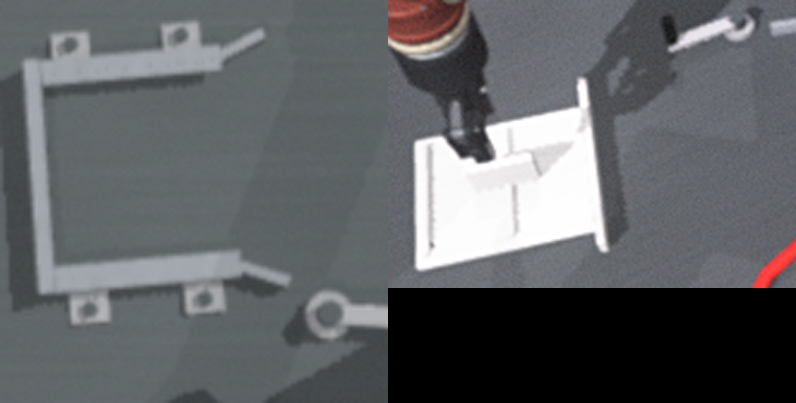

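Emit:
step_arm(
  targets=[
    {"travel":[0,0,-0.06],"angular":[0,0,0],"gripper":0.6},
    {"travel":[0,0,-0.1],"angular":[0,0,0],"gripper":0.6},
    {"travel":[0,0,-0.122],"angular":[0,0,0],"gripper":0.6},
    {"travel":[0,0,-0.122],"angular":[0,0,0],"gripper":0.2},
    {"travel":[0,0,-0.122],"angular":[0,0,0],"gripper":0.0},
    {"travel":[0,0,-0.122],"angular":[0,0,0],"gripper":0.0},
    {"travel":[0,0,-0.122],"angular":[0,0,0],"gripper":0.0},
    {"travel":[0,0,-0.122],"angular":[0,0,0],"gripper":0.0},
    {"travel":[0,0,-0.122],"angular":[0,0,0],"gripper":0.0},
    {"travel":[0,0,-0.122],"angular":[0,0,0],"gripper":0.0},
  ],
  squeeze=90,
)

```text
t: 9.2
tool_pos: [0.5223, -0.3471, 0.0204]
tool_rot: [-1.891, 2.508, -0.005]
contact_force: [-0.8, 1.4, 6.7]
opening: 0.0084
grip_force: 90.4
```

Emit:
step_arm(
  targets=[
    {"travel":[0,0,0.012],"angular":[0,0,0],"gripper":0},
    {"travel":[0,0,0.025],"angular":[0,0,0],"gripper":0},
    {"travel":[0,0,0.03],"angular":[0,0,0.05],"gripper":0},
    {"travel":[0,0,0.03],"angular":[0,0,0.15],"gripper":0},
    {"travel":[0,0,0.03],"angular":[0,0,0.3],"gripper":0},
    {"travel":[0,0,0.03],"angular":[0,0,0.45],"gripper":0},
    {"travel":[0,0,0.03],"angular":[0,0,0.6],"gripper":0},
    {"travel":[0,0,0.03],"angular":[0,0,0.75],"gripper":0},
    {"travel":[0,0,0.03],"angular":[0,0,0.9],"gripper":0},
    {"travel":[0,0,0.03],"angular":[0,0,1],"gripper":0},
  ],
)

```text
t: 10.2
tool_pos: [0.5204, -0.3452, 0.0352]
tool_rot: [-2.709, 1.589, 0.003]
contact_force: [-0.1, 0.4, -6.7]
opening: 0.0089
grip_force: 88.7
```

Emit:
step_arm(
  targets=[
    {"travel":[0,0,0],"angular":[0,0,0.15],"gripper":0},
    {"travel":[0,0,0],"angular":[0,0,0.3],"gripper":0},
    {"travel":[0,0,0],"angular":[0,0,0.45],"gripper":0},
    {"travel":[0,0,0],"angular":[0,0,0.6],"gripper":0},
    {"travel":[0,0,0],"angular":[0,0,0.75],"gripper":0},
    {"travel":[0,0,0],"angular":[0,0,0.9],"gripper":0},
    {"travel":[0,0,0],"angular":[0,0,1],"gripper":0},
  ],
)

```text
t: 10.9
tool_pos: [0.5204, -0.3452, 0.0353]
tool_rot: [-3.11, 0.431, 0.003]
contact_force: [0.4, 0.0, -7.2]
opening: 0.0087
grip_force: 88.7
```

Emit:
step_arm(
  targets=[
    {"travel":[0,0,0],"angular":[0,0,0.15],"gripper":0},
    {"travel":[0,0,0],"angular":[0,0,0.3],"gripper":0},
    {"travel":[0,0,0],"angular":[0,0,0.45],"gripper":0},
    {"travel":[0,0,0],"angular":[0,0,0.6],"gripper":0},
    {"travel":[0,0,0],"angular":[0,0,0.75],"gripper":0},
    {"travel":[0,0,0],"angular":[0,0,0.9],"gripper":0},
    {"travel":[0,0,0],"angular":[0,0,1],"gripper":0},
  ],
)

```text
t: 11.6
tool_pos: [0.5204, -0.3452, 0.0352]
tool_rot: [-3.038, -0.792, 0.002]
contact_force: [0.5, -0.3, -7.0]
opening: 0.0087
grip_force: 88.7
```

Emit:
step_arm(
  targets=[
    {"travel":[0,0,0],"angular":[0,0,0.15],"gripper":0},
    {"travel":[0,0,0],"angular":[0,0,0.3],"gripper":0},
    {"travel":[0,0,0],"angular":[0,0,0.45],"gripper":0},
    {"travel":[0,0,0],"angular":[0,0,0.6],"gripper":0},
    {"travel":[0,0,0],"angular":[0,0,0.75],"gripper":0},
    {"travel":[0,0,0],"angular":[0,0,0.9],"gripper":0},
    {"travel":[0,0,0],"angular":[0,0,1],"gripper":0},
  ],
)

```text
t: 12.3
tool_pos: [0.5203, -0.3451, 0.0352]
tool_rot: [-2.503, -1.894, 0.0]
contact_force: [0.7, -0.3, -6.8]
opening: 0.0085
grip_force: 88.7
```

Emit:
step_arm(
  targets=[
    {"travel":[0,0,0],"angular":[0,0,0.15],"gripper":0},
    {"travel":[0,0,0],"angular":[0,0,0.3],"gripper":0},
    {"travel":[0,0,0],"angular":[0,0,0.4],"gripper":0},
    {"travel":[0,0,0],"angular":[0,0,0.44],"gripper":0},
    {"travel":[0,0,0],"angular":[0,0,0.44],"gripper":0},
  ],
)

```text
t: 12.8
tool_pos: [0.5204, -0.3452, 0.0353]
tool_rot: [-2.145, -2.292, -0.0]
contact_force: [0.4, 0.5, -6.8]
opening: 0.0085
grip_force: 88.7
```

Run:
```python
from station import ctrl
from h import *
o=ctrl.get_obs();print(o["tool_pos"],o["tool_rot"],o["q"],o["contact_force"],o["grip_force"])
d=ctrl.get_image("top");s=ctrl.get_image("scene");pickle.dump((d,s),open("i2.pkl","wb"))
A=crop(d,420,205,130,130,3);B=crop(s,100,210,170,150,2.4)
H=403;f=lambda i:cv2.copyMakeBorder(i,0,H-i.shape[0],0,0,cv2.BORDER_CONSTANT)
cv2.imwrite("pics/c4.png",np.hstack([f(A),f(B)]))
```

```text
[ 0.5203745  -0.3452094   0.03526608] [-2.14510796e+00 -2.29183399e+00 -1.97031553e-04] [-7.04940579e-01  2.44933111e-01  1.74747169e+00  2.66224164e-04
  1.15166502e+00 -7.71163493e-01] [ 0.41655162  0.48028845 -6.75077318] 88.70456099510193
```

View pics/c4.png

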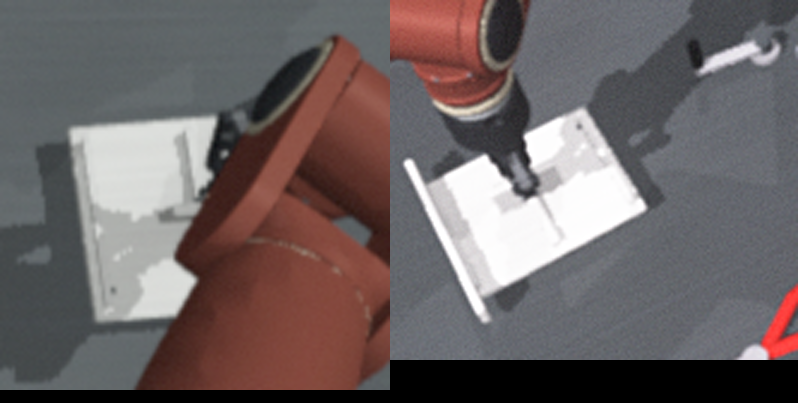

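Run:
```python
from h import *;from plan import *
d,s=pickle.load(open("i2.pkl","rb"))
px=lambda p,u0,v0,k:[((x+.5)/k-.5+u0,(y+.5)/k-.5+v0) for x,y in p]
a,b=[w(d,*q,.021) for q in px([(70,128),(97,322)],420,205,3)]
m=(a+b)/2;v=a-b;h=np.arctan2(v[1],v[0])+np.pi/2;print(a,b,np.linalg.norm(v),"heading",h,"centre",m[:2]-.095*np.array([np.cos(h),np.sin(h)]))
a,b=[w(s,*q,.021) for q in px([(585-390,108),(646-390,208)],100,210,2.4)]
m=(a+b)/2;v=b-a;h=np.arctan2(v[1],v[0])+np.pi/2;print(a,b,np.linalg.norm(v),"heading",h,"centre",m[:2]-.095*np.array([np.cos(h),np.sin(h)]))
# dock by scene camera: overlay
t=pickle.load(open("top0.pkl","rb"));s=pickle.load(open("scene0.pkl","rb"))
L=np.array([(-50,-73,15.5),(95,-73,15.5),(95,73,15.5),(-50,73,15.5)])/1e3
S=np.array([(95,-81,22),(95,81,22)])/1e3
out=[]
for c,(u0,v0,W,H,k) in((t,(250,205,130,120,3)),(s,(245,190,140,100,2.9))):
    im=crop(c,u0,v0,W,H,k)
    for P in(L,S):
        q=((proj(c,place(*D,P))-[u0,v0]+.5)*k-.5).round().astype(int);cv2.polylines(im,[q],False,(0,0,255),1)
    out.append(cv2.copyMakeBorder(im,0,370-im.shape[0],0,0,cv2.BORDER_CONSTANT))
cv2.imwrite("pics/c5.png",np.hstack(out))
c=(.5214,-.3459,.036,3.8);print(delta(c,(*dw(-.2,0),.036,3.8)))
```

```text
[ 0.59254829 -0.24547386  0.021     ] [ 0.43593757 -0.25554434  0.021     ] 0.156934163346085 heading 1.6350105527892136 centre [ 0.52033909 -0.34531331]
[ 0.43935728 -0.25548431  0.021     ] [ 0.59419793 -0.24627667  0.021     ] 0.15511417297275737 heading 1.6301916225875588 centre [ 0.52241684 -0.34571297]
([0.1084, 0.382, 0.0], np.float64(0.0))
```

View pics/c5.png

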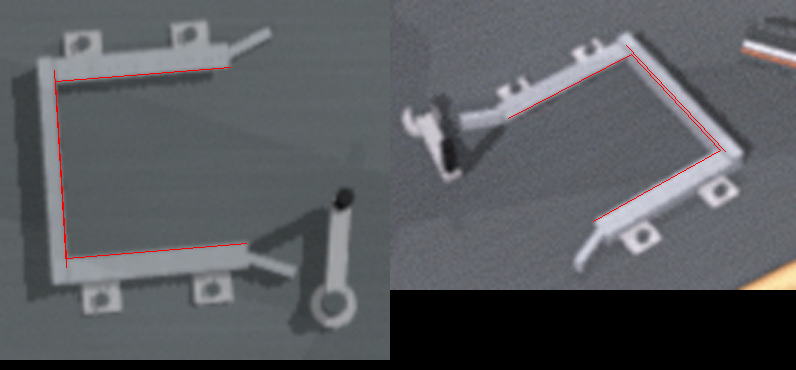

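Emit:
step_arm(
  targets=[
    {"travel":[0.02,0.06,0],"angular":[0,0,0],"gripper":0},
    {"travel":[0.05,0.12,0],"angular":[0,0,0],"gripper":0},
    {"travel":[0.075,0.18,0],"angular":[0,0,0],"gripper":0},
    {"travel":[0.095,0.24,0],"angular":[0,0,0],"gripper":0},
    {"travel":[0.1084,0.3,0],"angular":[0,0,0],"gripper":0},
    {"travel":[0.1084,0.35,0],"angular":[0,0,0],"gripper":0},
    {"travel":[0.1084,0.382,0],"angular":[0,0,0],"gripper":0},
    {"travel":[0.1084,0.382,-0.015],"angular":[0,0,0],"gripper":0},
    {"travel":[0.1084,0.382,-0.029],"angular":[0,0,0],"gripper":0},
    {"travel":[0.1084,0.382,-0.029],"angular":[0,0,0],"gripper":0},
  ],
)

```text
t: 13.9
tool_pos: [0.5872, -0.1172, 0.02]
tool_rot: [2.147, 2.292, 0.002]
contact_force: [-0.4, 3.2, 0.4]
opening: 0.0086
grip_force: 91.4
```

Emit:
step_arm(
  targets=[
    {"travel":[-0.0022,0.033,0],"angular":[0,0,0],"gripper":0},
    {"travel":[-0.0043,0.066,0],"angular":[0,0,0],"gripper":0},
    {"travel":[-0.0065,0.1,0],"angular":[0,0,0],"gripper":0},
    {"travel":[-0.0087,0.133,0],"angular":[0,0,0],"gripper":0},
    {"travel":[-0.0109,0.166,0],"angular":[0,0,0],"gripper":0},
    {"travel":[-0.013,0.2,0],"angular":[0,0,0],"gripper":0},
    {"travel":[-0.0152,0.233,0],"angular":[0,0,0],"gripper":0},
  ],
)

```text
t: 14.6
tool_pos: [0.5787, 0.0216, 0.02]
tool_rot: [2.146, 2.289, 0.001]
contact_force: [-0.2, -3.8, -1.9]
opening: 0.0086
grip_force: 91.0
```

Emit:
step_arm(
  targets=[
    {"travel":[-0.0017,0.025,0],"angular":[0,0,0],"gripper":0},
    {"travel":[-0.0033,0.05,0],"angular":[0,0,0],"gripper":0},
    {"travel":[-0.0049,0.075,0],"angular":[0,0,0],"gripper":0},
    {"travel":[-0.0056,0.085,0],"angular":[0,0,0],"gripper":0},
    {"travel":[-0.0056,0.085,0],"angular":[0,0,0],"gripper":0},
  ],
)

```text
t: 15.1
tool_pos: [0.5748, 0.0751, 0.0199]
tool_rot: [2.146, 2.294, 0.004]
contact_force: [0.5, 2.2, 6.2]
opening: 0.0086
grip_force: 91.9
```

Emit:
step_arm(
  targets=[
    {"travel":[-0.0005,0.006,0],"angular":[0,0,0],"gripper":0},
    {"travel":[-0.001,0.012,0],"angular":[0,0,0],"gripper":0},
    {"travel":[-0.001,0.014,0],"angular":[0,0,0],"gripper":0},
    {"travel":[-0.001,0.014,0],"angular":[0,0,0],"gripper":0},
  ],
)

```text
t: 15.5
tool_pos: [0.5743, 0.0813, 0.02]
tool_rot: [2.145, 2.292, 0.0]
contact_force: [1.1, -5.3, 5.5]
opening: 0.0087
grip_force: 92.2
```

Emit:
step_arm(
  targets=[
    {"travel":[0,0.003,0],"angular":[0,0,0],"gripper":0},
    {"travel":[0,0.003,0],"angular":[0,0,0],"gripper":0},
  ],
)

```text
t: 15.7
tool_pos: [0.5742, 0.0822, 0.02]
tool_rot: [2.144, 2.291, -0.002]
contact_force: [-0.0, -9.5, 7.1]
opening: 0.0083
grip_force: 92.2
```

Emit:
step_arm(
  targets=[
    {"travel":[0,0.003,0],"angular":[0,0,0],"gripper":0},
    {"travel":[0,0.003,0],"angular":[0,0,0],"gripper":0},
  ],
)

```text
t: 15.9
tool_pos: [0.5741, 0.0826, 0.02]
tool_rot: [2.143, 2.291, -0.006]
contact_force: [-1.5, -13.8, 7.8]
opening: 0.0086
grip_force: 92.4
```

Emit:
step_arm(
  targets=[
    {"travel":[0,0.005,0],"angular":[0,0,0],"gripper":0},
    {"travel":[0,0.005,0],"angular":[0,0,0],"gripper":0},
    {"travel":[0,0.005,0],"angular":[0,0,0],"gripper":0},
  ],
)

```text
t: 16.2
tool_pos: [0.574, 0.083, 0.02]
tool_rot: [2.14, 2.289, -0.012]
contact_force: [-2.3, -23.3, 8.3]
opening: 0.0081
grip_force: 92.5
```

Emit:
step_arm(
  targets=[
    {"travel":[0,-0.003,0],"angular":[0,0,0],"gripper":0},
    {"travel":[0,-0.003,0],"angular":[0,0,0],"gripper":0.5},
    {"travel":[0,-0.003,0],"angular":[0,0,0],"gripper":0.5},
    {"travel":[0,-0.003,0],"angular":[0,0,0],"gripper":0.5},
    {"travel":[0,-0.003,0],"angular":[0,0,0],"gripper":0.5},
    {"travel":[0,-0.003,0.08],"angular":[0,0,0],"gripper":0.5},
    {"travel":[0,-0.003,0.16],"angular":[0,0,0],"gripper":0.5},
    {"travel":[0,-0.003,0.22],"angular":[0,0,0],"gripper":0.5},
    {"travel":[0,-0.003,0.22],"angular":[0,0,0],"gripper":0.5},
  ],
)

```text
t: 17.1
tool_pos: [0.5772, 0.0878, 0.1584]
tool_rot: [2.14, 2.288, 0.014]
contact_force: [0.7, 0.1, 0.7]
opening: 0.0425
grip_force: 0.0
```

Run:
```python
from plan import *
# commanded now, and next: pose above the coupon area
c=np.array([.5214+.6*(.1084-.0152-.0056-.001),-.3459+.6*(.382+.233+.085+.014+.006+.005-.003),.036+.6*(-.029+.22),3.8]);print(c)
for n,(x,y,p) in dict(A=(.5555,.3827,77.9),B=(.5601,.2984,-56)).items(): print(n,delta(c,(x,y,.15,p)))
```

```text
[0.57336 0.0873  0.1506  3.8    ]
A ([-0.0298, 0.4923, -0.001], np.float64(1.6467))
B ([-0.0221, 0.3518, -0.001], np.float64(-1.3289))
```

Emit:
step_arm(
  targets=[
    {"travel":[-0.25,-0.6,0.15],"angular":[0,0,0],"gripper":0.5},
    {"travel":[-0.25,-0.6,0.15],"angular":[0,0,0],"gripper":0.5},
    {"travel":[-0.25,-0.6,0.15],"angular":[0,0,0],"gripper":0.5},
    {"travel":[-0.25,-0.6,0.15],"angular":[0,0,0],"gripper":0.5},
    {"travel":[-0.25,-0.6,0.15],"angular":[0,0,0],"gripper":0.5},
    {"travel":[-0.25,-0.6,0.15],"angular":[0,0,0],"gripper":0.5},
    {"travel":[-0.25,-0.6,0.15],"angular":[0,0,0],"gripper":0.5},
    {"travel":[-0.25,-0.6,0.15],"angular":[0,0,0],"gripper":0.5},
    {"travel":[-0.25,-0.6,0.15],"angular":[0,0,0],"gripper":0.5},
    {"travel":[-0.25,-0.6,0.15],"angular":[0,0,0],"gripper":0.5},
  ],
)

```text
t: 18.1
tool_pos: [0.4227, -0.2732, 0.2401]
tool_rot: [-2.148, -2.29, -0.001]
contact_force: [0.0, 0.5, 0.3]
opening: 0.0424
grip_force: 0.0
```

Run:
```python
from station import ctrl
from h import *
o=ctrl.get_obs();print(o["tool_pos"],o["tool_rot"])
d=ctrl.get_image("top");s=ctrl.get_image("scene");pickle.dump((d,s),open("i3.pkl","wb"))
A=crop(d,255,205,130,120,3);B=crop(d,150,235,100,65,4)
H=360;f=lambda i:cv2.copyMakeBorder(i,0,H-i.shape[0],0,0,cv2.BORDER_CONSTANT)
cv2.imwrite("pics/c6.png",np.hstack([f(A),f(B)]))
```

```text
[ 0.42268819 -0.27319765  0.24005488] [-2.14824029e+00 -2.29036324e+00 -1.03367680e-03]
```

View pics/c6.png

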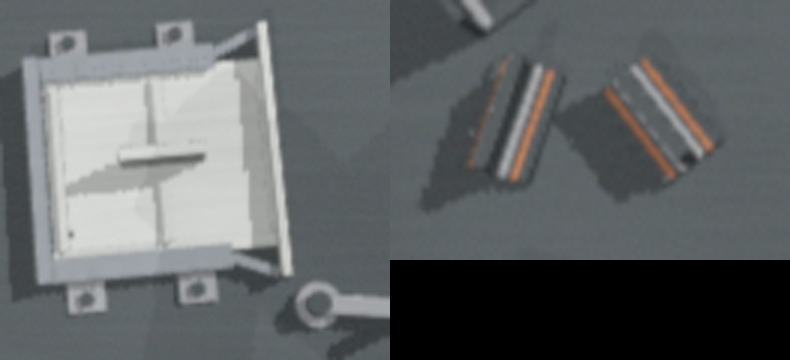

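Run:
```python
from h import *
d,s=pickle.load(open("i3.pkl","rb"))
def box(L0,L1):
    x0,y0,z0=L0;x1,y1,z1=L1
    V=np.array([(x,y,z) for x in(x0,x1) for y in(y0,y1) for z in(z0,z1)])/1e3
    E=[(0,1),(0,2),(0,4),(1,3),(1,5),(2,3),(2,6),(3,7),(4,5),(4,6),(5,7),(6,7)];return V,E
def draw(im,c,p,u0,v0,k):
    for B,col in((box((-35,-22,0),(35,22,10)),(0,255,0)),(box((-35,-5,10),(35,5,40)),(255,255,0))):
        V=((proj(c,place(*p,B[0]))-[u0,v0]+.5)*k-.5).round().astype(int)
        for i,j in B[1]: cv2.line(im,tuple(map(int,V[i])),tuple(map(int,V[j])),col,1)
out=[]
for c,u0,v0,W,H,k in((d,160,240,80,50,5),(s,360,170,70,60,5)):
    a=crop(c,u0,v0,W,H,k);b=a.copy()
    for p in((.5555,.3827,2.931),(.5601,.2984,-2.549)): draw(b,c,p,u0,v0,k)
    out.append(np.vstack([cv2.copyMakeBorder(i,0,300-i.shape[0],0,0,cv2.BORDER_CONSTANT) for i in(a,b)]))
cv2.imwrite("pics/c7.png",np.hstack(out));print(np.hstack(out).shape)
```

```text
(600, 750, 3)
```

View pics/c7.png

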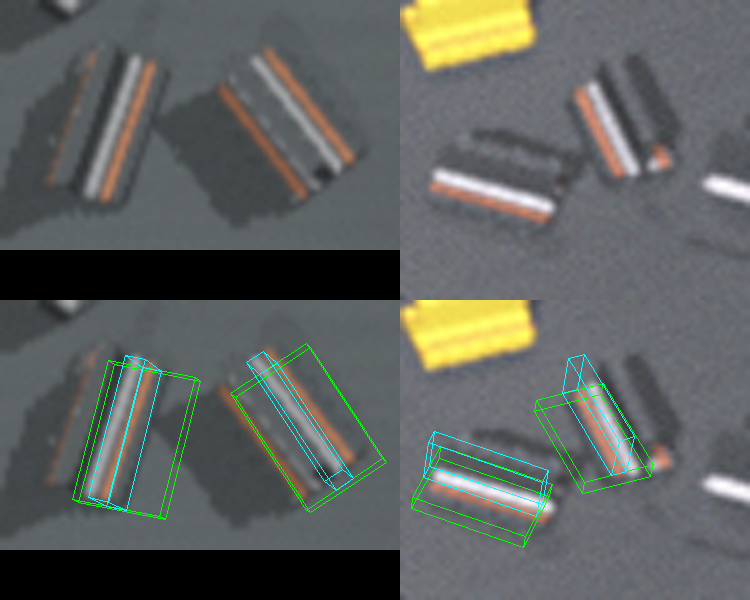

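Run:
```python
from h import *
d,s=pickle.load(open("i3.pkl","rb"))
P=lambda c:np.hstack([np.diag([c["fx"],c["fy"],1])+np.array([[0,0,c["cx"]],[0,0,c["cy"]],[0,0,0]])@np.eye(3)]) @ np.c_[cam(c)]
def tri(a,b):
    a=((a[0]+.5)/5-.5+160,(a[1]+.5)/5-.5+240);b=((b[0]-400+.5)/5-.5+360,(b[1]+.5)/5-.5+170)
    X=cv2.triangulatePoints(P(d),P(s),np.array(a,float),np.array(b,float)).ravel();X=X[:3]/X[3]
    print(X.round(4),(proj(d,[X])-a).round(1),(proj(s,[X])-b).round(1))
print("A white");tri((135,57),(632,173));tri((92,196),(592,85))
tri((135,57),(592,85));tri((92,196),(632,173))
print("B white");tri((256,60),(550,209));tri((340,168),(550,209));tri((256,60),(435,174));tri((340,168),(435,174))
print("B orange right");tri((268,50),(433,184));tri((350,160),(548,216));tri((350,160),(433,184));tri((268,50),(548,216))
```

```text
A white
[0.595  0.3822 0.0118] [[0.4 0.2]] [[ 0.4 -0.1]]
[0.5269 0.4012 0.0143] [[-0.3 -0.1]] [[-0.2  0.1]]
[0.5783 0.3581 0.0854] [[2.1 1.1]] [[ 2.  -0.5]]
[ 0.5413  0.4303 -0.0701] [[-1.9 -1.1]] [[-1.9  0.5]]
B white
[0.5929 0.3234 0.0117] [[0.1 0. ]] [[ 0.1 -0. ]]
[ 0.5601  0.3144 -0.0242] [[-10.5  -6.1]] [[-10.4   1.8]]
[0.5728 0.2874 0.0557] [[11.   4.7]] [[10.5 -3. ]]
[0.5382 0.2802 0.0139] [[0.1 0.1]] [[ 0.1 -0. ]]
B orange right
[0.5778 0.2823 0.0548] [[10.8  4.6]] [[10.4 -3. ]]
[ 0.5642  0.3096 -0.0238] [[-10.6  -6.2]] [[-10.5   1.9]]
[0.5425 0.2759 0.0116] [[0.1 0. ]] [[ 0.1 -0. ]]
[0.5977 0.3176 0.0135] [[-0.1 -0. ]] [[-0.1  0. ]]
```

Run:
```python
from h import *
d,s=pickle.load(open("i3.pkl","rb"))
T=lambda p:[((x+.5)/5-.5+160,(y+.5)/5-.5+240) for x,y in p]
S=lambda p:[((x-400+.5)/5-.5+360,(y+.5)/5-.5+170) for x,y in p]
h=33;z=11
Lr=np.array([(-h,14,z),(h,14,z),(-h,-14,z),(h,-14,z),(-h,7,z),(h,7,z)])/1e3
# local +y side = visible (right) side; ends given bottom->top of image consistent with x axis
A=fit([(d,Lr,T([(105,200),(152,63),(50,182),(95,50),(92,196),(135,57)])),(s,Lr[4:],S([(592,85),(632,173)]))],[.555,.39,0])
B=fit([(d,Lr,T([(350,160),(268,50),(302,195),(220,87),(340,168),(256,60)])),(s,Lr[[4,5,0,1]],S([(435,174),(550,209),(433,184),(548,216)]))],[.56,.3,.6])
for r in(A,B):print(r[0].round(4),r[1].round(1).tolist())
```

```text
[ 0.5596  0.3855 -0.2485] [[-4.9, -2.4], [-6.5, -0.9], [17.2, 3.8], [15.8, 4.3], [0.5, -0.9], [-0.3, 0.9], [-0.1, 1.4], [0.5, -0.5]]
[0.5702 0.2953 0.655 ] [[-4.2, 3.0], [-3.6, 4.1], [14.7, -11.1], [15.2, -10.2], [0.1, -0.4], [1.1, 0.4], [0.5, 0.9], [-0.8, 0.3], [1.6, -2.7], [0.3, -2.8]]
```

```bash
cat > cf.py <<'E'
from h import *
def box(L0,L1):
    x0,y0,z0=L0;x1,y1,z1=L1
    V=np.array([(x,y,z) for x in(x0,x1) for y in(y0,y1) for z in(z0,z1)])/1e3
    E=[(0,1),(0,2),(0,4),(1,3),(1,5),(2,3),(2,6),(3,7),(4,5),(4,6),(5,7),(6,7)];return V,E
def draw(im,c,p,u0,v0,k,dz=0):
    for B,col in((box((-35,-22,0+dz),(35,22,10+dz)),(0,255,0)),(box((-35,-5,10+dz),(35,5,40+dz)),(255,255,0))):
        V=((proj(c,place(*p,B[0]))-[u0,v0]+.5)*k-.5).round().astype(int)
        for i,j in B[1]: cv2.line(im,tuple(map(int,V[i])),tuple(map(int,V[j])),col,1)
E
python3 - <<'E'
from cf import *
d,s=pickle.load(open("i3.pkl","rb"))
T=lambda p:[((x+.5)/5-.5+160,(y+.5)/5-.5+240) for x,y in p]
S=lambda p:[((x-400+.5)/5-.5+360,(y+.5)/5-.5+170) for x,y in p]
h=33;z=11
Lr=np.array([(-h,-14,z),(h,-14,z),(-h,14,z),(h,14,z),(-h,-7,z),(h,-7,z)])/1e3
A=fit([(d,Lr,T([(105,200),(152,63),(50,182),(95,50),(92,196),(135,57)])),(s,Lr[4:],S([(592,85),(632,173)]))],[.555,.39,-.2])
B=fit([(d,Lr,T([(350,160),(268,50),(302,195),(220,87),(340,168),(256,60)])),(s,Lr[[4,5,0,1]],S([(435,174),(550,209),(433,184),(548,216)]))],[.56,.3,.6])
for r in(A,B):print(r[0].round(4),r[1].round(1).tolist())
out=[]
for c,u0,v0,W,H,k in((d,160,240,80,50,5),(s,360,170,70,60,5)):
    a=crop(c,u0,v0,W,H,k)
    for p in(A[0],B[0]): draw(a,c,p,u0,v0,k)
    out.append(cv2.copyMakeBorder(a,0,300-a.shape[0],0,0,cv2.BORDER_CONSTANT))
cv2.imwrite("pics/c8.png",np.hstack(out))
E
```

```text
[ 0.5627  0.399  -0.2836] [[0.1, -0.9], [-0.6, 0.8], [0.3, -0.3], [0.0, 0.5], [0.0, -0.8], [0.1, 1.3], [0.1, 1.2], [0.1, -0.6]]
[0.5613 0.3084 0.6565] [[-0.4, -0.4], [0.2, 0.8], [-0.0, -0.3], [0.6, 0.4], [-0.7, -0.2], [0.3, 0.6], [1.0, 0.6], [-0.3, -0.1], [0.6, 0.2], [-0.6, 0.2]]
```

View pics/c8.png

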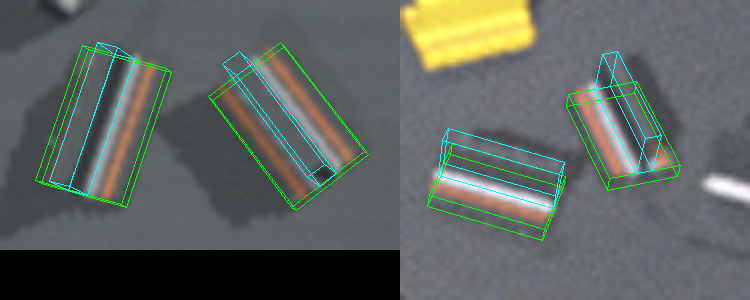

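Emit:
step_arm(
  targets=[
    {"travel":[0.1,0.5,0],"angular":[0,0,-0.6],"gripper":0.5},
    {"travel":[0.1,0.5,0],"angular":[0,0,-0.6],"gripper":0.5},
    {"travel":[0.1,0.5,0],"angular":[0,0,-0.6],"gripper":0.5},
    {"travel":[0.1,0.5,0],"angular":[0,0,-0.6],"gripper":0.5},
    {"travel":[0.1,0.5,0],"angular":[0,0,-0.6],"gripper":0.5},
    {"travel":[0.1,0.5,0],"angular":[0,0,-0.6],"gripper":0.5},
    {"travel":[0.1,0.5,0],"angular":[0,0,-0.6],"gripper":0.5},
  ],
)

```text
t: 18.9
tool_pos: [0.4825, 0.0326, 0.24]
tool_rot: [-2.615, -1.738, 0.0]
contact_force: [-0.4, -0.6, 0.9]
opening: 0.0427
grip_force: 0.0
```

Emit:
step_arm(
  targets=[
    {"travel":[0.13,0.4685,-0.1],"angular":[0,0,-0.65],"gripper":0.5},
    {"travel":[0.13,0.4685,-0.1],"angular":[0,0,-0.65],"gripper":0.5},
    {"travel":[0.13,0.4685,-0.1],"angular":[0,0,-0.65],"gripper":0.5},
    {"travel":[0.13,0.4685,-0.1],"angular":[0,0,-0.65],"gripper":0.5},
    {"travel":[0.13,0.4685,-0.1],"angular":[0,0,-0.65],"gripper":0.5},
    {"travel":[0.13,0.4685,-0.1],"angular":[0,0,-0.65],"gripper":0.5},
    {"travel":[0.13,0.4685,-0.2],"angular":[0,0,-0.65],"gripper":0.5},
    {"travel":[0.13,0.4685,-0.23],"angular":[0,0,-0.65],"gripper":0.5},
    {"travel":[0.13,0.4685,-0.23],"angular":[0,0,-0.65],"gripper":0.5},
  ],
)

```text
t: 19.8
tool_pos: [0.5552, 0.309, 0.0952]
tool_rot: [2.972, 1.017, -0.021]
contact_force: [-0.7, 0.5, -0.1]
opening: 0.0427
grip_force: 0.0
```

Run:
```python
from station import ctrl
from cf import *
d,s=ctrl.get_image("top"),ctrl.get_image("scene");pickle.dump((d,s),open("i4.pkl","wb"))
a=crop(d,130,225,120,80,3.3);b=crop(s,350,150,100,80,4)
for p in((.5627,.399,-.2836),(.5613,.3084,.6565)):draw(a,d,p,130,225,3.3);draw(b,s,p,350,150,4)
cv2.imwrite("pics/c9.png",np.hstack([cv2.copyMakeBorder(i,0,320-i.shape[0],0,0,cv2.BORDER_CONSTANT) for i in(a,b)]))
```

```text
(no output)
```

View pics/c9.png

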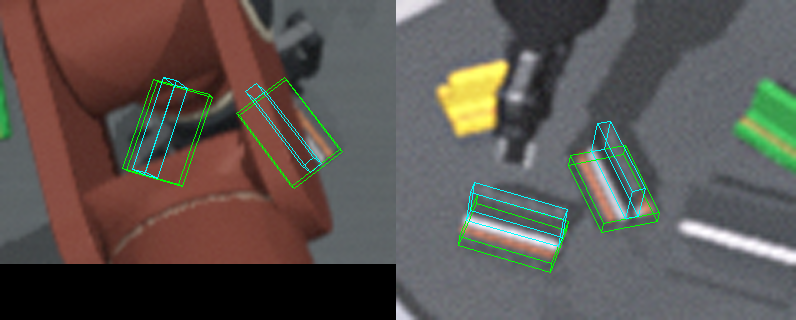

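Emit:
step_arm(
  targets=[
    {"travel":[0,0,0],"angular":[0,0,0],"gripper":0.5},
    {"travel":[0,0,0],"angular":[0,0,0],"gripper":0.5},
  ],
)

```text
t: 20.1
tool_pos: [0.5627, 0.3088, 0.106]
tool_rot: [-2.974, -1.011, -0.008]
contact_force: [0.2, 0.2, 0.4]
opening: 0.0426
grip_force: 0.0
```

Emit:
step_arm(
  targets=[
    {"travel":[0,0,-0.06],"angular":[0,0,0],"gripper":0.5},
    {"travel":[0,0,-0.11],"angular":[0,0,0],"gripper":0.5},
    {"travel":[0,0,-0.146],"angular":[0,0,0],"gripper":0.5},
    {"travel":[0,0,-0.146],"angular":[0,0,0],"gripper":0.5},
    {"travel":[0,0,-0.146],"angular":[0,0,0],"gripper":0.1},
    {"travel":[0,0,-0.146],"angular":[0,0,0],"gripper":0},
    {"travel":[0,0,-0.146],"angular":[0,0,0],"gripper":0},
    {"travel":[0,0,-0.146],"angular":[0,0,0],"gripper":0},
    {"travel":[0,0,-0.146],"angular":[0,0,0],"gripper":0},
    {"travel":[0,0,-0.146],"angular":[0,0,0],"gripper":0},
  ],
  squeeze=90,
)

```text
t: 21.1
tool_pos: [0.5632, 0.3091, 0.0185]
tool_rot: [-2.974, -1.011, -0.008]
contact_force: [0.3, -0.9, 6.6]
opening: 0.0081
grip_force: 90.2
```

Run:
```python
from plan import *
c=(.5614,.3084,.015,-52.45)
for n,b in dict(bay0=(.043,.038),bay1=(.043,-.038)).items(): print(n,dw(*b),delta(c,(*dw(*b),.021,3.75)))
```

```text
bay0 [0.53267494 0.12332857] ([-0.0479, -0.3085, 0.01], np.float64(1.2489))
bay1 [0.60851294 0.12828812] ([0.0785, -0.3002, 0.01], np.float64(1.2489))
```

Emit:
step_arm(
  targets=[
    {"travel":[0,0,0.05],"angular":[0,0,0],"gripper":0},
    {"travel":[0,0,0.1],"angular":[0,0,0],"gripper":0},
    {"travel":[0.02,-0.06,0.11],"angular":[0,0,0.15],"gripper":0},
    {"travel":[0.03,-0.12,0.11],"angular":[0,0,0.3],"gripper":0},
    {"travel":[0.04,-0.18,0.11],"angular":[0,0,0.45],"gripper":0},
    {"travel":[0.06,-0.24,0.11],"angular":[0,0,0.6],"gripper":0},
    {"travel":[0.0785,-0.28,0.11],"angular":[0,0,0.75],"gripper":0},
    {"travel":[0.0785,-0.3,0.11],"angular":[0,0,0.9],"gripper":0},
    {"travel":[0.0785,-0.3,0.11],"angular":[0,0,1],"gripper":0},
  ],
)

```text
t: 22.0
tool_pos: [0.608, 0.126, 0.0808]
tool_rot: [-2.36, -2.074, 0.002]
contact_force: [-0.6, 0.1, -3.8]
opening: 0.0083
grip_force: 88.9
```

Emit:
step_arm(
  targets=[
    {"travel":[0,0,0],"angular":[0,0,0.15],"gripper":0},
    {"travel":[0,0,0],"angular":[0,0,0.249],"gripper":0},
    {"travel":[0,0,0],"angular":[0,0,0.249],"gripper":0},
    {"travel":[0,0,-0.04],"angular":[0,0,0.249],"gripper":0},
    {"travel":[0,0,-0.06],"angular":[0,0,0.249],"gripper":0},
    {"travel":[0,0,-0.06],"angular":[0,0,0.249],"gripper":0},
  ],
)

```text
t: 22.6
tool_pos: [0.6055, 0.128, 0.042]
tool_rot: [-2.145, -2.289, 0.008]
contact_force: [-0.7, -0.6, -3.5]
opening: 0.008
grip_force: 88.7
```

Run:
```python
from station import ctrl
from cf import *;from plan import *
o=ctrl.get_obs();print(o["tool_pos"],o["tool_rot"],o["contact_force"],o["grip_force"],o["opening"])
d,s=ctrl.get_image("top"),ctrl.get_image("scene");pickle.dump((d,s),open("i5.pkl","wb"))
b=crop(s,260,180,130,90,4.5)
draw(b,s,(*dw(.043,-.038),D[2]),260,180,4.5,dz=36)
cv2.imwrite("pics/c10.png",b)
```

```text
[0.60554807 0.12804722 0.04204096] [-2.1454932  -2.28900246  0.00762205] [-0.69470624 -0.59851126 -3.48398979] 88.70403170585632 0.008027341687313902
```

View pics/c10.png

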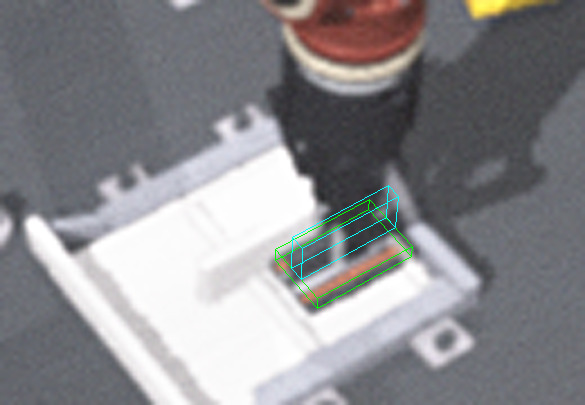

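Emit:
step_arm(
  targets=[
    {"travel":[0,0,-0.02],"angular":[0,0,0],"gripper":0},
    {"travel":[0,0,-0.035],"angular":[0,0,0],"gripper":0},
    {"travel":[0,0,-0.04],"angular":[0,0,0],"gripper":0},
    {"travel":[0,0,-0.04],"angular":[0,0,0],"gripper":0},
    {"travel":[0,0,-0.04],"angular":[0,0,0],"gripper":0},
  ],
)

```text
t: 23.2
tool_pos: [0.6093, 0.1283, 0.0238]
tool_rot: [2.147, 2.292, 0.001]
contact_force: [-5.1, -0.3, 9.3]
opening: 0.0079
grip_force: 93.4
```

Emit:
step_arm(
  targets=[
    {"travel":[0,0,0],"angular":[0,0,0],"gripper":0.15},
    {"travel":[0,0,0],"angular":[0,0,0],"gripper":0.28},
    {"travel":[0,0,0],"angular":[0,0,0],"gripper":0.28},
    {"travel":[0,0,0],"angular":[0,0,0],"gripper":0.28},
    {"travel":[0,0,0.04],"angular":[0,0,0],"gripper":0.28},
    {"travel":[0,0,0.1],"angular":[0,0,0],"gripper":0.28},
    {"travel":[0,0,0.17],"angular":[0,0,0],"gripper":0.28},
    {"travel":[0,0,0.2],"angular":[0,0,0],"gripper":0.5},
  ],
)

```text
t: 24.0
tool_pos: [0.6105, 0.1285, 0.1461]
tool_rot: [2.144, 2.29, 0.008]
contact_force: [0.2, 0.2, 0.9]
opening: 0.0372
grip_force: 0.0
```

Emit:
step_arm(
  targets=[
    {"travel":[-0.0763,0.4512,0],"angular":[0,0,0.8],"gripper":0.5},
    {"travel":[-0.0763,0.4512,0],"angular":[0,0,0.8],"gripper":0.5},
    {"travel":[-0.0763,0.4512,0],"angular":[0,0,0.8],"gripper":0.5},
    {"travel":[-0.0763,0.4512,0],"angular":[0,0,0.8],"gripper":0.5},
    {"travel":[-0.0763,0.4512,0],"angular":[0,0,0.8],"gripper":0.5},
    {"travel":[-0.0763,0.4512,0],"angular":[0,0,0.8],"gripper":0.5},
    {"travel":[-0.0763,0.4512,0],"angular":[0,0,0.8],"gripper":0.5},
    {"travel":[-0.0763,0.4512,0],"angular":[0,0,0.8],"gripper":0.5},
  ],
)

```text
t: 24.8
tool_pos: [0.5623, 0.3991, 0.1409]
tool_rot: [1.332, 2.845, -0.001]
contact_force: [0.9, -0.5, 0.9]
opening: 0.0427
grip_force: 0.0
```

Emit:
step_arm(
  targets=[
    {"travel":[0,0,-0.05],"angular":[0,0,0.757],"gripper":0.5},
    {"travel":[0,0,-0.05],"angular":[0,0,0.757],"gripper":0.5},
    {"travel":[0,0,-0.05],"angular":[0,0,0.757],"gripper":0.5},
    {"travel":[0,0,-0.05],"angular":[0,0,0.757],"gripper":0.5},
    {"travel":[0,0,-0.05],"angular":[0,0,0.757],"gripper":0.5},
    {"travel":[0,0,-0.05],"angular":[0,0,0.757],"gripper":0.5},
    {"travel":[0,0,-0.05],"angular":[0,0,0.757],"gripper":0.5},
  ],
)

```text
t: 25.5
tool_pos: [0.5628, 0.3982, 0.1113]
tool_rot: [0.447, 3.11, -0.0]
contact_force: [-0.2, 0.7, -0.8]
opening: 0.043
grip_force: 0.0
```

Run:
```python
from station import ctrl
from cf import *;from plan import *
o=ctrl.get_obs();print(o["tool_pos"],o["tool_rot"],o["contact_force"],o["opening"])
d,s=ctrl.get_image("top"),ctrl.get_image("scene");pickle.dump((d,s),open("i6.pkl","wb"))
b=crop(s,260,150,190,130,4.2)
draw(b,s,(.5627,.399,-.2836),260,150,4.2)
a=crop(s,260,150,190,130,4.2)[200:,:400];b[-a.shape[0]:,:0]=0
draw(b,s,(*dw(.043,-.038),D[2]),260,150,4.2,dz=6)
cv2.imwrite("pics/c11.png",b)
```

```text
[0.56278032 0.39823676 0.11134107] [ 4.46778132e-01  3.10962435e+00 -1.90323568e-04] [-0.24192719  0.7095355  -0.79579241] 0.04298438357494346
```

View pics/c11.png

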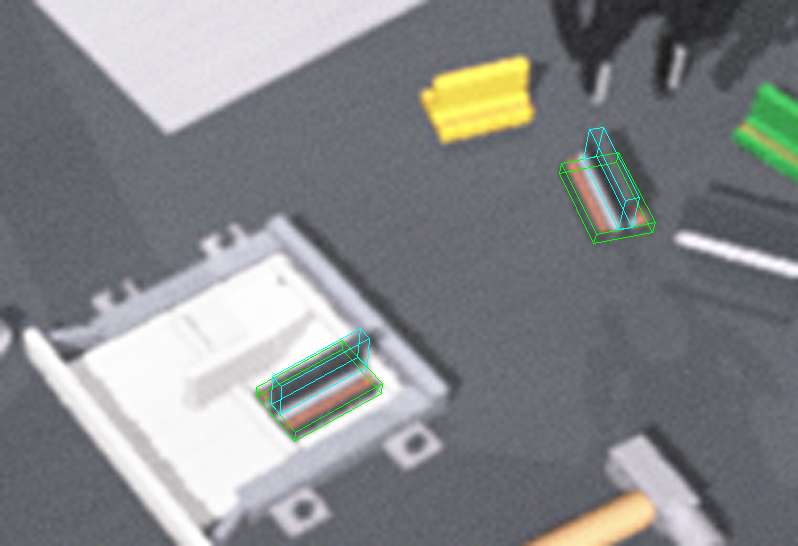

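Emit:
step_arm(
  targets=[
    {"travel":[0,0,-0.06],"angular":[0,0,0],"gripper":0.5},
    {"travel":[0,0,-0.12],"angular":[0,0,0],"gripper":0.5},
    {"travel":[0,0,-0.16],"angular":[0,0,0],"gripper":0.5},
    {"travel":[0,0,-0.16],"angular":[0,0,0],"gripper":0.5},
    {"travel":[0,0,-0.16],"angular":[0,0,0],"gripper":0.1},
    {"travel":[0,0,-0.16],"angular":[0,0,0],"gripper":0},
    {"travel":[0,0,-0.16],"angular":[0,0,0],"gripper":0},
    {"travel":[0,0,-0.16],"angular":[0,0,0],"gripper":0},
    {"travel":[0,0,-0.16],"angular":[0,0,0],"gripper":0},
    {"travel":[0,0,-0.16],"angular":[0,0,0],"gripper":0},
  ],
  squeeze=90,
)

```text
t: 26.6
tool_pos: [0.564, 0.3999, 0.0181]
tool_rot: [0.442, 3.107, 0.004]
contact_force: [-0.3, -0.4, 6.7]
opening: 0.008
grip_force: 90.2
```

Emit:
step_arm(
  targets=[
    {"travel":[0,0,0.05],"angular":[0,0,0],"gripper":0},
    {"travel":[0,0,0.1],"angular":[0,0,0],"gripper":0},
    {"travel":[-0.01,-0.06,0.11],"angular":[0,0,-0.15],"gripper":0},
    {"travel":[-0.02,-0.12,0.11],"angular":[0,0,-0.3],"gripper":0},
    {"travel":[-0.03,-0.18,0.11],"angular":[0,0,-0.45],"gripper":0},
    {"travel":[-0.04,-0.24,0.11],"angular":[0,0,-0.6],"gripper":0},
    {"travel":[-0.045,-0.3,0.11],"angular":[0,0,-0.75],"gripper":0},
    {"travel":[-0.05,-0.36,0.11],"angular":[0,0,-0.9],"gripper":0},
    {"travel":[-0.05,-0.42,0.11],"angular":[0,0,-1],"gripper":0},
    {"travel":[-0.05,-0.4595,0.11],"angular":[0,0,-1],"gripper":0},
  ],
)

```text
t: 27.6
tool_pos: [0.5311, 0.121, 0.0803]
tool_rot: [-1.602, -2.701, 0.003]
contact_force: [1.3, 0.1, -4.0]
opening: 0.0083
grip_force: 89.1
```

Emit:
step_arm(
  targets=[
    {"travel":[0,0,0],"angular":[0,0,-0.15],"gripper":0},
    {"travel":[0,0,0],"angular":[0,0,-0.3],"gripper":0},
    {"travel":[0,0,0],"angular":[0,0,-0.45],"gripper":0},
    {"travel":[0,0,0],"angular":[0,0,-0.557],"gripper":0},
    {"travel":[0,0,0],"angular":[0,0,-0.557],"gripper":0},
    {"travel":[0,0,-0.04],"angular":[0,0,-0.557],"gripper":0},
    {"travel":[0,0,-0.06],"angular":[0,0,-0.557],"gripper":0},
    {"travel":[0,0,-0.06],"angular":[0,0,-0.557],"gripper":0},
    {"travel":[0,0,-0.06],"angular":[0,0,-0.557],"gripper":0},
  ],
)

```text
t: 28.5
tool_pos: [0.532, 0.1233, 0.0448]
tool_rot: [-2.146, -2.293, 0.002]
contact_force: [0.1, -0.3, -3.8]
opening: 0.0082
grip_force: 88.9
```

Run:
```python
from station import ctrl
from cf import *;from plan import *
o=ctrl.get_obs();print(o["tool_pos"],o["tool_rot"],o["contact_force"],o["grip_force"],o["opening"])
d,s=ctrl.get_image("top"),ctrl.get_image("scene");pickle.dump((d,s),open("i7.pkl","wb"))
b=crop(s,230,160,190,130,4.2)
draw(b,s,(*dw(.043,.038),D[2]),230,160,4.2,dz=30)
cv2.imwrite("pics/c12.png",b)
```

```text
[0.53198248 0.12325223 0.04484518] [-2.14612598e+00 -2.29302231e+00  1.62196051e-03] [ 0.06932523 -0.33861796 -3.82207778] 88.92809629440308 0.00819216347859004
```

View pics/c12.png

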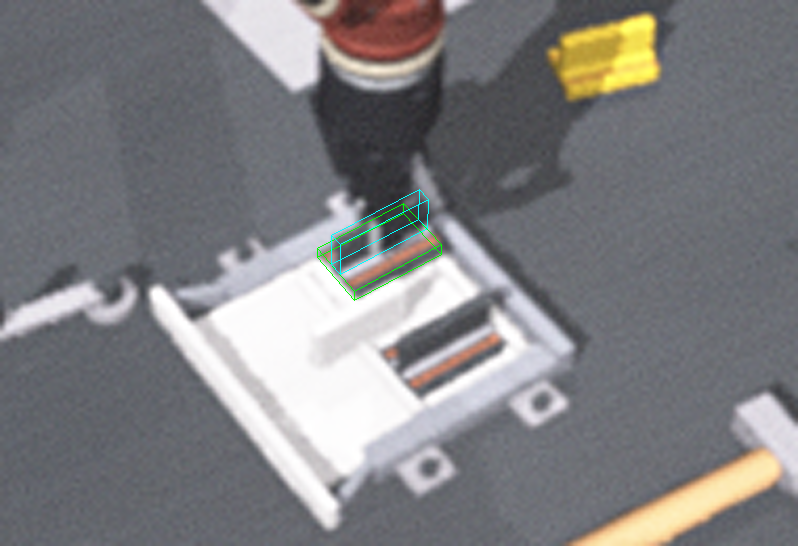

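Emit:
step_arm(
  targets=[
    {"travel":[0,0,-0.02],"angular":[0,0,0],"gripper":0},
    {"travel":[0,0,-0.035],"angular":[0,0,0],"gripper":0},
    {"travel":[0,0,-0.04],"angular":[0,0,0],"gripper":0},
    {"travel":[0,0,-0.04],"angular":[0,0,0],"gripper":0},
    {"travel":[0,0,-0.04],"angular":[0,0,0],"gripper":0},
  ],
)

```text
t: 29.1
tool_pos: [0.533, 0.1234, 0.0233]
tool_rot: [-2.147, -2.293, 0.001]
contact_force: [-6.4, -0.5, 11.5]
opening: 0.008
grip_force: 93.9
```

Emit:
step_arm(
  targets=[
    {"travel":[0,0,0],"angular":[0,0,0],"gripper":0.15},
    {"travel":[0,0,0],"angular":[0,0,0],"gripper":0.28},
    {"travel":[0,0,0],"angular":[0,0,0],"gripper":0.28},
    {"travel":[0,0,0],"angular":[0,0,0],"gripper":0.28},
    {"travel":[0,0,0.04],"angular":[0,0,0],"gripper":0.28},
    {"travel":[0,0,0.1],"angular":[0,0,0],"gripper":0.28},
    {"travel":[0,0,0.17],"angular":[0,0,0],"gripper":0.28},
    {"travel":[0,0,0.2],"angular":[0,0,0],"gripper":0.5},
  ],
)

```text
t: 29.9
tool_pos: [0.5347, 0.1235, 0.1458]
tool_rot: [2.145, 2.29, 0.008]
contact_force: [1.0, -0.1, -0.1]
opening: 0.0373
grip_force: 0.0
```

Emit:
step_arm(
  targets=[
    {"travel":[-0.1428,-0.4055,0],"angular":[0,0,0.721],"gripper":0.5},
    {"travel":[-0.1428,-0.4055,0],"angular":[0,0,0.721],"gripper":0.5},
    {"travel":[-0.1428,-0.4055,0],"angular":[0,0,0.721],"gripper":0.5},
    {"travel":[-0.1428,-0.4055,0],"angular":[0,0,0.721],"gripper":0.5},
    {"travel":[-0.1428,-0.4055,0],"angular":[0,0,0.721],"gripper":0.5},
    {"travel":[-0.1428,-0.4055,0],"angular":[0,0,0.721],"gripper":0.5},
    {"travel":[-0.1428,-0.4055,0],"angular":[0,0,0.721],"gripper":0.5},
    {"travel":[-0.1428,-0.4055,0],"angular":[0,0,0.721],"gripper":0.5},
    {"travel":[-0.1428,-0.4055,0],"angular":[0,0,0.721],"gripper":0.5},
  ],
)

```text
t: 30.8
tool_pos: [0.4471, -0.1193, 0.1412]
tool_rot: [-1.42, -2.802, -0.001]
contact_force: [-1.0, -0.5, -0.2]
opening: 0.0428
grip_force: 0.0
```

Run:
```python
from station import ctrl
from cf import *;from plan import *
o=ctrl.get_obs();print(o["tool_pos"],o["tool_rot"],o["opening"])
d,s=ctrl.get_image("top"),ctrl.get_image("scene");pickle.dump((d,s),open("i8.pkl","wb"))
# residual check of knob in the pre-move scene picture: darkest blob near predicted top
d7,s7=pickle.load(open("i7.pkl","rb"))
for a in(1.6,1.7,1.75):print(a,knob(a).round(4),proj(s7,[[*knob(a),.062]]).round(1))
q=proj(s7,[[*knob(1.7),.062]])[0].astype(int);g=s7["img"].max(2);u0,v0=q-15
y,x=np.nonzero(g[v0:v0+40,u0:u0+30]<35);print("dark blob",x.mean()+u0,x.min()+u0,x.max()+u0,y.min()+v0,y.max()+v0)
for a in(1.71,1.4,1.1,.8,.5,.25,.1,0,-.05):print(a,((knob(a)-[.447,-.12])/.6).round(4))
# coupon bay0/bay1: orange weld pixels centroid vs predicted in scene
im=s["img"].astype(int);m=(im[...,0]>im[...,2]+50)&(im[...,0]>110)&(im[...,1]<im[...,0]*.75)
for n,b in dict(bay0=(.043,.038),bay1=(.043,-.038)).items():
    P=np.array([(x,-.014,.017) for x in(-.033,.033)]);
    for p in(P,P*[1,-1,1]):
        e=proj(s,place(*dw(*b),D[2],p));c=e.mean(0)
        yy,xx=np.nonzero(m);k=(abs(xx-c[0])<16)&(abs(yy-c[1])<8);v=(e[1]-e[0])/np.linalg.norm(e[1]-e[0]);n2=np.array([-v[1],v[0]])
        r=np.c_[xx[k],yy[k]]-c;print(n,k.sum(),"along",(r@v).min().round(1) if k.any() else 0,(r@v).max().round(1) if k.any() else 0,"across",(r@n2).mean().round(1) if k.any() else 0,"halflen",np.linalg.norm(e[1]-e[0])/2)
```

```text
[ 0.44706552 -0.11926072  0.14118795] [-1.42007185e+00 -2.80206414e+00 -5.89194813e-04] 0.04284544825614479
1.6 [ 0.4561 -0.1202] [[227.5 229.4]]
1.7 [ 0.4481 -0.12  ] [[226.3 227.4]]
1.75 [ 0.4441 -0.1197] [[225.9 226.3]]
dark blob 227.6 226 229 228 237
1.71 [0.0005 0.    ]
1.4 [0.0415 0.0034]
1.1 [0.0784 0.0184]
0.8 [0.1092 0.0436]
0.5 [0.1312 0.0768]
0.25 [0.1414 0.1085]
0.1 [0.1435 0.1284]
0 [0.1433 0.1417]
-0.05 [0.1427 0.1483]
bay0 14 along 2.9 10.5 across 0.4 halflen 10.899155528465212
bay0 14 along 4.9 12.5 across 8.5 halflen 10.799145089796745
bay1 39 along -13.3 9.6 across -0.0 halflen 11.182357328118208
bay1 22 along -12.2 11.6 across 7.9 halflen 11.075946386316541
```

Emit:
step_arm(
  targets=[
    {"travel":[0,0,-0.06],"angular":[0,0,0],"gripper":0.5},
    {"travel":[0,0,-0.12],"angular":[0,0,0],"gripper":0.5},
    {"travel":[0,0,-0.17],"angular":[0,0,0],"gripper":0.5},
    {"travel":[0,0,-0.18],"angular":[0,0,0],"gripper":0.5},
    {"travel":[0,0,-0.18],"angular":[0,0,0],"gripper":0.1},
    {"travel":[0,0,-0.18],"angular":[0,0,0],"gripper":0},
    {"travel":[0,0,-0.18],"angular":[0,0,0],"gripper":0},
    {"travel":[0,0,-0.18],"angular":[0,0,0],"gripper":0},
    {"travel":[0,0,-0.18],"angular":[0,0,0],"gripper":0},
    {"travel":[0,0,-0.18],"angular":[0,0,0],"gripper":0},
  ],
  squeeze=30,
)

```text
t: 31.9
tool_pos: [0.4482, -0.1205, 0.035]
tool_rot: [1.42, 2.799, 0.001]
contact_force: [0.7, 0.4, 4.8]
opening: 0.0127
grip_force: 30.8
```

Emit:
step_arm(
  targets=[
    {"travel":[0.02,0.0005,0],"angular":[0,0,0],"gripper":0},
    {"travel":[0.0415,0.0034,0],"angular":[0,0,0],"gripper":0},
    {"travel":[0.061,0.01,0],"angular":[0,0,0],"gripper":0},
    {"travel":[0.0784,0.0184,0],"angular":[0,0,0],"gripper":0},
    {"travel":[0.095,0.03,0],"angular":[0,0,0],"gripper":0},
    {"travel":[0.1092,0.0436,0],"angular":[0,0,0],"gripper":0},
    {"travel":[0.122,0.06,0],"angular":[0,0,0],"gripper":0},
    {"travel":[0.1312,0.0768,0],"angular":[0,0,0],"gripper":0},
    {"travel":[0.137,0.092,0],"angular":[0,0,0],"gripper":0},
    {"travel":[0.1414,0.1085,0],"angular":[0,0,0],"gripper":0},
  ],
)

```text
t: 32.9
tool_pos: [0.5328, -0.0558, 0.0347]
tool_rot: [1.42, 2.799, -0.003]
contact_force: [0.3, -5.3, 6.6]
opening: 0.0129
grip_force: 31.2
```

Emit:
step_arm(
  targets=[
    {"travel":[0.0015,0.01,0],"angular":[0,0,0],"gripper":0},
    {"travel":[0.0021,0.02,0],"angular":[0,0,0],"gripper":0},
    {"travel":[0.0021,0.027,0],"angular":[0,0,0],"gripper":0},
    {"travel":[0.0019,0.0332,0],"angular":[0,0,0],"gripper":0},
    {"travel":[0.0019,0.0332,0],"angular":[0,0,0],"gripper":0},
    {"travel":[0.0019,0.0332,0],"angular":[0,0,0],"gripper":0},
  ],
)

```text
t: 33.5
tool_pos: [0.5334, -0.0354, 0.0346]
tool_rot: [1.42, 2.801, -0.001]
contact_force: [-1.1, -2.4, 6.9]
opening: 0.0129
grip_force: 31.4
```

Emit:
step_arm(
  targets=[
    {"travel":[0,0.003,0],"angular":[0,0,0],"gripper":0},
    {"travel":[0,0.003,0],"angular":[0,0,0],"gripper":0},
    {"travel":[0,0.003,0],"angular":[0,0,0],"gripper":0},
  ],
)

```text
t: 33.8
tool_pos: [0.5335, -0.0345, 0.0346]
tool_rot: [1.42, 2.8, -0.003]
contact_force: [-0.7, -4.9, 6.4]
opening: 0.0127
grip_force: 31.4
```

Emit:
step_arm(
  targets=[
    {"travel":[0,-0.001,0],"angular":[0,0,0],"gripper":0.3},
    {"travel":[0,-0.001,0],"angular":[0,0,0],"gripper":0.5},
    {"travel":[0,-0.001,0],"angular":[0,0,0],"gripper":0.5},
    {"travel":[0,-0.001,0],"angular":[0,0,0],"gripper":0.5},
    {"travel":[0,-0.001,0.05],"angular":[0,0,0],"gripper":0.5},
    {"travel":[0,-0.001,0.12],"angular":[0,0,0],"gripper":0.5},
    {"travel":[0,-0.001,0.2],"angular":[0,0,0],"gripper":0.5},
    {"travel":[0,-0.001,0.28],"angular":[0,0,0],"gripper":0.5},
  ],
)

```text
t: 34.6
tool_pos: [0.5321, -0.0335, 0.2023]
tool_rot: [-1.421, -2.8, 0.0]
contact_force: [1.2, -0.9, -0.6]
opening: 0.0427
grip_force: 0.0
```

Emit:
step_arm(
  targets=[
    {"travel":[-0.15,-0.45,0.05],"angular":[0,0,0],"gripper":0.5},
    {"travel":[-0.15,-0.45,0.05],"angular":[0,0,0],"gripper":0.5},
    {"travel":[-0.15,-0.45,0.05],"angular":[0,0,0],"gripper":0.5},
    {"travel":[-0.15,-0.45,0.05],"angular":[0,0,0],"gripper":0.5},
    {"travel":[-0.15,-0.45,0.05],"angular":[0,0,0],"gripper":0.5},
    {"travel":[-0.15,-0.45,0.05],"angular":[0,0,0],"gripper":0.5},
    {"travel":[-0.15,-0.45,0.05],"angular":[0,0,0],"gripper":0.5},
    {"travel":[-0.15,-0.45,0.05],"angular":[0,0,0],"gripper":0.5},
    {"travel":[-0.15,-0.45,0.05],"angular":[0,0,0],"gripper":0.5},
  ],
)

```text
t: 35.5
tool_pos: [0.443, -0.3028, 0.2308]
tool_rot: [-1.42, -2.802, -0.001]
contact_force: [-0.9, -0.6, 0.4]
opening: 0.0427
grip_force: 0.0
```

Run:
```python
from station import ctrl
from cf import *;from plan import *
o=ctrl.get_obs();print(o["t"],o["tool_pos"],o["opening"])
d,s=ctrl.get_image("top"),ctrl.get_image("scene");pickle.dump((d,s),open("i9.pkl","wb"))
for nm,c in(("scene",s),("top",d)):
    im=c["img"].astype(int);m=(im[...,0]>im[...,2]+35)&(im[...,0]>100)&(im[...,1]<im[...,0]*.8)
    yy,xx=np.nonzero(m)
    for n,b in dict(bay0=(.043,.038),bay1=(.043,-.038)).items():
        for sg in(-1,1):
            e=proj(c,place(*dw(*b),D[2],[(x,sg*.014,.017) for x in(-.035,.035)]));ctr=e.mean(0)
            v=(e[1]-e[0]);hl=np.linalg.norm(v)/2;v/=2*hl;r=np.c_[xx,yy]-ctr;al=r@v;ac=r@np.array([-v[1],v[0]])
            k=(abs(al)<hl+6)&(abs(ac)<4)
            print(nm,n,sg,k.sum(),"half",hl.round(1),[round(float(q),1) for q in(al[k].min(),al[k].max(),ac[k].mean(),np.polyfit(al[k],ac[k],1)[0]*100)] if k.sum()>3 else "")
# tray moved since docking?
d3,s3=pickle.load(open("i3.pkl","rb"))
P=proj(s,place(*D,np.array([(-95,-105,25),(-95,105,25)])/1e3)).round();x0,y0=P.min(0).astype(int)-8;x1,y1=P.max(0).astype(int)+8
a,b=[np.float32(cv2.cvtColor(i["img"][y0:y1,x0:x1],cv2.COLOR_RGB2GRAY)) for i in(s3,s)];print("tail shift px",cv2.phaseCorrelate(a,b))
g=s["img"].max(2);q=proj(s,[[*knob(0),.062]])[0];u,v=q.astype(int);y,x=np.nonzero(g[v-8:v+14,u-10:u+11]<35);print("knob pred top",q,"dark",x.mean()+u-10,x.min()+u-10,x.max()+u-10,y.min()+v-8)
for n,p in dict(A=(.5627,.399),B=(.5613,.3084)).items(): pass
i0=pickle.load(open("scene0.pkl","rb"))["img"].astype(int)
df=(abs(i0-s["img"].astype(int)).max(2)>60).astype(np.uint8);n,l,st,ce=cv2.connectedComponentsWithStats(df)
print([(st[i].tolist()) for i in range(1,n) if st[i,4]>25])
```

```text
35.5 [ 0.44298473 -0.30278941  0.23081082] 0.042704253566940645
scene bay0 -1 15 half 11.6 [2.9, 10.5, 0.4, 3.6]
scene bay0 1 3 half 11.5 
scene bay1 -1 50 half 11.9 [-12.3, 10.5, 0.6, -0.2]
scene bay1 1 6 half 11.7 [-12.2, -10.0, 0.4, 30.8]
top bay0 -1 58 half 14.4 [-12.4, 13.8, 0.4, -0.1]
top bay0 1 56 half 14.5 [-13.5, 14.6, 0.6, -0.4]
top bay1 -1 54 half 14.2 [-14.5, 12.6, 0.7, -0.4]
top bay1 1 54 half 14.3 [-14.7, 12.4, 0.7, -0.6]
tail shift px ((-0.00694221280967966, -0.0033277845191150845), 0.6288029845114107)
knob pred top [268.86232872 236.17039222] dark 269.0 269 269 237
[[55, 0, 202, 148, 10372], [167, 0, 15, 24, 198], [234, 0, 22, 61, 821], [255, 0, 5, 19, 37], [398, 0, 27, 8, 157], [378, 7, 52, 58, 1253], [412, 8, 9, 4, 28], [256, 19, 8, 41, 171], [161, 52, 7, 16, 45], [264, 55, 9, 18, 64], [392, 68, 10, 12, 67], [408, 83, 26, 13, 135], [232, 88, 10, 8, 32], [217, 94, 12, 5, 28], [85, 135, 23, 9, 57], [114, 138, 16, 18, 107], [92, 149, 36, 17, 251], [118, 148, 39, 66, 828], [107, 177, 11, 17, 53], [396, 187, 11, 18, 62], [367, 204, 24, 10, 89], [265, 210, 91, 76, 2638], [257, 232, 16, 19, 102], [121, 252, 81, 81, 4209]]
```

```bash
python3 -c "
from station import ctrl
print(ctrl.finish_job())"
```

```text
the job is handed in; nothing more can be done
None
```

I finished the job and handed it in at about 35 s: the keeper was swung open, the tray turned and pushed nose first against the back stop, both T-pieces on the table stood in bays 0 and 1 within about 2 mm of centre, and the keeper swung shut; camera measurements before hand-in agreed with this, but hand-in returned no verdict.

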